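Shut and fasten the analyser's lamp cover

TASK

The lamp cover on the sloping front of the white benchtop analyser has been left ajar: press it fully shut, then use the slot key from its stand to turn both captive screws on the cover clockwise until they are fully home. Turn the screws only with the key, not with the fingers, and do not disturb the other things on the bench. Finish with the key standing upright in its stand again, let go.

Things in the scene. Friction and masses are not known exactly. Their poses are not given: they have to be found in the camera images.
- analyser: White benchtop analyser, fixed, 420 deep (x), 400 wide (y), 170 high (mm). Origin on its underside, 180 mm behind the front face, mid-width; z up, front towards -x. Above the 70 mm high front face a panel slopes back and up at 30 degrees for 200 mm to the flat top. The cover lies mid-width on this slope, a keypad and display beside it at +y, vents at -y.
- cover_edge (a point): Point on the outer face of the cover 15 mm from its free edge, mid-width between the screws: a good place to press. Moves with the cover.
- near_head: Slotted steel screw head, disc 28 mm across, 8.5 mm tall, captive on the cover. Origin on the cover's outer face at the screw's axis; z out along the axis (30 degrees from vertical with the cover shut); x along the slot. Slot 5 mm wide across the whole head, open-ended, floor 2 mm and rim 8.5 mm above the origin. At the cover's y = +55 mm, nearer the robot.
- far_head: Slotted steel screw head, disc 28 mm across, 8.5 mm tall, captive on the cover. Origin on the cover's outer face at the screw's axis; z out along the axis (30 degrees from vertical with the cover shut); x along the slot. Slot 5 mm wide across the whole head, open-ended, floor 2 mm and rim 8.5 mm above the origin. At the cover's y = -55 mm, farther from the robot.
- near_screw (a joint): Angle of the near screw (rad): 0 open, slot pointing up and down the slope; grows clockwise (looking at the head); 1.57 fully home at a hard stop, slot parallel to the cover's free edge. Friction 0.06 N m, no thread travel. Starts at 0 to 0.6.
- far_screw (a joint): Angle of the far screw (rad): 0 open, slot pointing up and down the slope; grows clockwise (looking at the head); 1.57 fully home at a hard stop, slot parallel to the cover's free edge. Friction 0.06 N m, no thread travel. Starts at 0 to 0.6.
- stand: Grey block fixed to the bench, 70 x 70 mm and 60 mm high, with a round upright through-hole of 23 mm diameter (3 mm chamfer) at its centre. Origin at the centre of its underside, z up.
- key: Loose slot key, 80 g, 110 mm long. Origin: blade tip on the axis; z up the axis to the handle, x along the blade's width. Steel blade 16 wide (x) x 2.6 thick x 14 mm long; shank 10 mm diameter; flange 34 mm diameter, z = 50 to 54 mm, rests on the stand's top (tip then 10 mm over the bench); black paddle handle z = 54 to 110 mm, 34 mm wide (x), 16 mm thick (y: grip across this).
- cover_hinge (a point): Grey cover of the lamp bay on the slope: 150 mm up the slope, 180 mm wide, hinged at its upper edge. Origin on the hinge line, mid-width, on the slope's surface. Turns with the cover: x up the slope when shut (free edge at x = -150 mm), y along the hinge, z out of the cover. Outer face at z = 9 mm. Screws at x = -115 mm, y = +55 (near) and -55 mm (far).
- cover (a joint): Opening angle of the cover (rad): 0 shut, grows as the free edge lifts. Starts 0.15 to 0.4. The hinge is stiff (about 0.45 N m of friction): the cover stays where it is left; pressing near the free edge takes about 3 N.
- beaker: Bystander: glass beaker, 68 mm across, 85 mm high, loose. Origin at the centre of its underside.
- tube_rack: Bystander: white rack full of capped tubes, 70 x 140 mm, 84 mm high, loose. Origin at the centre of its underside.
- amber_bottle: Bystander: amber bottle, 56 mm across, 110 mm high, loose. Origin at the centre of its underside.
- jar: Bystander: white jar, 60 mm across, 70 mm high, loose. Origin at the centre of its underside.
- carton: Bystander: white carton, 70 x 110 x 45 mm, on the analyser's flat top. Origin at the centre of its underside.
- marker: Bystander: marker pen lying on the analyser's flat top, 130 mm long, 13 mm thick. Origin at the centre of its underside.
- cup: Bystander: orange plastic cup, 66 mm across, 80 mm high, loose. Origin at the centre of its underside.
Mind the look-alikes: they are no part of the job. Leave any blue look-alike of the key alone.

How it is judged (in metres and radians):
On the way, in this order (a step that is already met when the one before it is completed fails the run):
1. the cover is pressed shut (value of joint cover below 0.03 rad), for 0.2 s.
2. both screws are turned home with the cover shut (value of joint cover below 0.03 rad and value of joint each of near_screw, far_screw above 1.42 rad), for 0.2 s.
At the end, for the whole second after the job is handed in: The cover is shut (within 0.03 rad), both screws are within 0.15 rad of their stops (above 1.42 rad), and the key stands at rest in the stand: tip within 12 mm of the stand's axis, flange within 4 mm of resting on its top, upright within 0.1 rad (all of step 2 and horizontal distance between key and stand below 0.012 m and z of key in the frame of stand between 0.005 and 0.014 m and angle between key's own z axis and vertical below 0.1 rad and linear speed of key below 0.02 m/s); the robot touches nothing.
It fails at once if a screw is touched with the fingers (contact force between the fingers and near_head above 0.5 N or contact force between the fingers and far_head above 0.5 N).
It fails at once if a bystander is moved more than 30 mm or tipped (distance of any of beaker, tube_rack, amber_bottle, jar, carton, marker, cup from where it was at the start of the episode above 0.03 m or angle between any of beaker, tube_rack, amber_bottle, jar, carton, marker, cup's own z axis and vertical above 0.3 rad).
It also fails if it takes over 61 s, if anything falls off the work surface, if the arm or the gripper's body presses on something with over 40 N, if the wrist force passes 120 N, or if a joint passes its speed limit or range.

ROBOT

A 6-joint arm with a two-finger parallel gripper is mounted at the origin on the work surface. World frame = base frame: x ahead of the robot, y to its left, z up, the work surface at z = 0. Lengths are in m, angles in degrees, forces in N, time in s.
With the tool pointing down it reaches from about 0.35 to 0.725 m from the base axis. Payload 6 kg.
Tool frame: the origin (TCP) lies midway between the tips of the shut fingers; the grasp point (between the pads) lies 19 mm behind it; z points along the fingers, y is the line along which they close (so a half turn about z gives the same grasp; the last joint's range is limited). The gripper opens to 85 mm and grips with 20 to 120 N. Pads are 22 mm wide; open, the fingers measure 114 mm over their backs; the gripper's body (76 mm by 85 mm) begins 54 mm behind the grasp point. The pads swing forward as they close: fully open they stand 13 mm farther back than shut.
Start: joints at [-53.933, 2.303, 4.859, 0, -92.561, -19.12], TCP at [0.175, -0.574, 0.231] pointing down, gripper open.
Joint ranges: [-146.85, 146.85], [-73.84, 115.35], [-62.03, 85.46], [-188.31, 113.3], [-161.28, -10.13], [-171.36, 171.36]. Speed limits (degrees/s): [147.25, 147.25, 172.46, 180, 180, 180].

INTERFACE

Orientations are given as [roll, pitch, yaw] about the fixed x, y, z axes, in that order (R = Rz(yaw) Ry(pitch) Rx(roll)).
In Python, from cell import readout, eyes, order gives the robot as it stands.
- The arm moves only by the tool step_arm, never from a script. Its argument "moves" is a list of rows, each a list of 5 numbers: the shift along the tool's x, y, z in cm, then the turn about the tool's z in rad, then the gripper's target within -1 to 1 (shut at 1, half-way at 0, fully open at -1). A call has 1 to 8 rows; each row shifts and turns the commanded pose from where the row before left it, along the tool's axes as they then stand; what a row does not reach is not made up. A row lasts 1/10 s, in which the tool goes at most 50 mm and 8.59 degrees, less where a joint would pass 70% of its speed; a pose out of reach is approached as far as the arm can. A call with a gripper value outside its range is refused whole. The fingers move at their own pace and stop on an object; "squeeze" is the grip in N (left out, the last holds). Time passes only in rows, so rows that do not move let the fingers close. It gives the time, the measured TCP pose, the force, the opening and the grip force at its end, in the units of the state.
- readout.sense(): the state, without advancing time (a new reading comes with each control period).
- eyes.get_image(name): name is "side" or "top" or "wrist"; returns the picture (480x640x3 uint8, blue, green, red); there is no depth.
- eyes.get_calibration(name): a dict with "fx", "fy", "cx", "cy" (pixels), "R" (3x3) and "t" (3): a world point X has camera coordinates R X + t. Camera axes: x right, y down, z forward; pixel columns grow to the right and rows downward; lengths in m; the calibration is good to about 2 mm. The wrist camera is an equidistant fisheye: a pixel r from the principal point sees the ray r / f radians off the axis. A picture is of the moment at which its call begins: read the wrist's pose just before it. get_calibration takes no time and is no camera call; for the wrist camera it gives the pose at the moment of the call.
- order.sign_off(): hands the job in; it is judged then, once.
Trained networks look in the newest picture that a camera, given by its name, has taken for a name from the list of things; names that differ only in an ending like _2 or _b are one class to them, and where a whole thing is asked for, a point or a joint stands for the part that bears it (a point fixed in the world has none). Each returns a list of dicts, best first, with "confidence" (0 to 1); they miss things now and then, are a little off and sometimes report something else, mostly with a low value. They report only what shows in the picture. A call takes as long as a camera call. They do not tell look-alikes from the thing itself.
- eyes.find_in(thing, camera): "rect" ([left, top, right, bottom] in pixels, round what is visible of it).
- eyes.regions_of(thing, camera): "region" (480x640 bool, what is visible of it) and "rect" ([left, top, right, bottom] in pixels, round what is visible of it).
The state is a dict: "t": time; "joints": joint angles; "joint_vel": joint speeds; "effort": joint torques, N m; "position": TCP position; "ee_rot": TCP orientation; "contact_force": force on the tool from outside, world axes, zero at the start; "wrist_torque": the same for the moment, N m; "width": finger opening in m; "grasp_force": force on a finger pad.
Only numpy, scipy, OpenCV 4.12 (cv2) and the standard library are available. Lean on these libraries where they do the work, as an engineer would, in place of code of your own. Each camera call takes 0.05 s, during which the arm holds its last target. There are 200 camera calls.

## Working session

There is one attempt and no reset: what is moved stays moved. The work goes in short steps, Python scripts to look and compute and a tool call to move; the robot and the scene stay as the last step left them, time stands still between calls to the robot, and variables do not carry over. Pictures are saved under pics/ and viewed, at most 10 in all, crops included, and the job is handed in when it is done.

Besides the shell and the picture viewer there is one more tool, called after "Call:" as name(argument=value, ...) on one line, values as JSON. step_arm: Moves the arm, as the interface text tells. Its arguments: {"type":"object","properties":{"moves":{"type":"array","items":{"type":"array","items":{"type":"number"}}},"squeeze":{"type":"number"}},"required":["moves"]}

```bash
mkdir -p pics; ls; cat > h.py <<'E'
import numpy as np, cv2
from cell import readout, eyes, order
from scipy.spatial.transform import Rotation as Ro
E
python3 - <<'E'
from h import *
s=readout.sense(); print(s['t'],s['position'],s['ee_rot'],s['width'])
a=[]
for n in ['side','top']:
    im=eyes.get_image(n); cv2.imwrite(f'pics/{n}0.png',im)
    c=eyes.get_calibration(n); print(n,{k:np.round(v,3).tolist() for k,v in c.items()})
    for th in ['key','stand','near_head','far_head','cover_hinge','analyser']:
        print(th,[(round(d['confidence'],2),np.round(d['rect']).tolist()) for d in eyes.find_in(th,n)])
E
```

```text
pics
0.0 [ 0.17489009 -0.57360503  0.23026407] [ 1.79898741e+02 -8.15154352e-03 -1.63051240e+02] 0.08531533535312111
side {'fx': 497.981, 'fy': 497.981, 'cx': 324.129, 'cy': 239.967, 'R': [[-0.9, -0.437, 0.005], [-0.262, 0.529, -0.807], [0.35, -0.728, -0.59]], 't': [0.45, 0.245, 0.916]}
key [(0.81, [418.0, 227.0, 434.0, 267.0]), (0.65, [385.0, 214.0, 398.0, 237.0])]
stand [(0.61, [373.0, 226.0, 409.0, 268.0])]
near_head [(0.75, [276.0, 237.0, 286.0, 241.0])]
far_head [(0.64, [272.0, 233.0, 286.0, 239.0])]
cover_hinge [(0.89, [230.0, 234.0, 348.0, 287.0])]
analyser [(0.58, [70.0, 232.0, 396.0, 480.0]), (0.56, [371.0, 226.0, 406.0, 268.0])]
top {'fx': 532.137, 'fy': 532.137, 'cx': 318.012, 'cy': 233.898, 'R': [[-0.025, -0.999, 0.021], [-0.998, 0.024, -0.063], [0.062, -0.023, -0.998]], 't': [-0.046, 0.498, 1.343]}
key [(0.62, [356.0, 290.0, 375.0, 305.0]), (0.51, [365.0, 252.0, 380.0, 269.0])]
stand [(0.57, [354.0, 246.0, 387.0, 274.0])]
near_head [(0.68, [352.0, 244.0, 386.0, 276.0]), (0.46, [279.0, 238.0, 287.0, 245.0])]
far_head [(0.42, [278.0, 182.0, 289.0, 195.0])]
cover_hinge [(0.69, [230.0, 171.0, 297.0, 251.0])]
analyser [(0.58, [108.0, 123.0, 298.0, 298.0])]
```

```bash
sleep 1
```

```text
(no output)
```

View pics/side0.png

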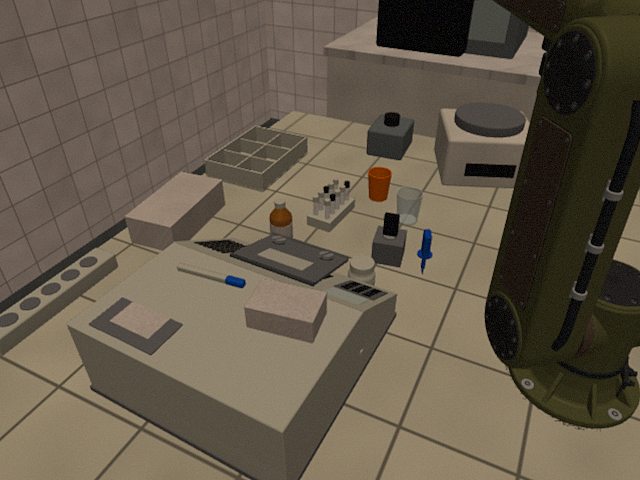

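View pics/top0.png

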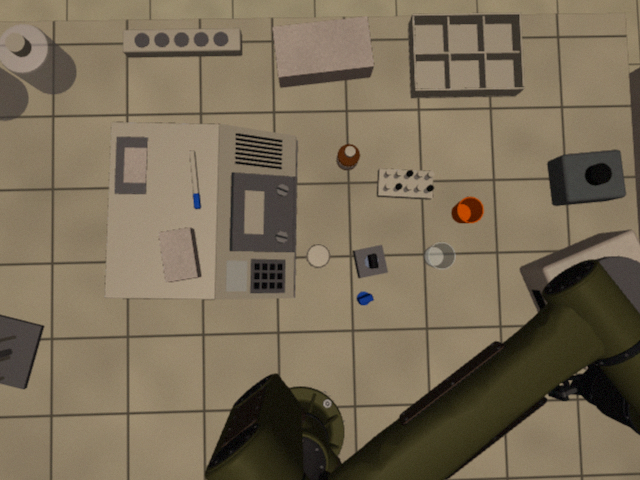

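```bash
cat >> h.py <<'E'
def ray(n,u,v):
    c=eyes.get_calibration(n);R=np.array(c['R']);t=np.array(c['t'])
    d=np.array([(u-c['cx'])/c['fx'],(v-c['cy'])/c['fy'],1]); 
    if n=='wrist':
        r=np.hypot(u-c['cx'],v-c['cy']);th=r/c['fx'];d=np.array([np.sin(th)*(u-c['cx'])/max(r,1e-9),np.sin(th)*(v-c['cy'])/max(r,1e-9),np.cos(th)])
    d=R.T@d; return -R.T@t,d/np.linalg.norm(d)
def atz(n,u,v,z):
    o,d=ray(n,u,v); return o+d*(z-o[2])/d[2]
def tri(*obs):
    A=np.zeros((3,3));b=np.zeros(3);L=[ray(*o) for o in obs]
    for o,d in L: P=np.eye(3)-np.outer(d,d);A+=P;b+=P@o
    x=np.linalg.solve(A,b); return x,[round(np.linalg.norm((np.eye(3)-np.outer(d,d))@(x-o))*1e3,1) for o,d in L]
E
python3 - <<'E'
from h import *
t=cv2.imread('pics/top0.png')[120:310,220:400]; s=cv2.imread('pics/side0.png')[200:290,225:440]
cv2.imwrite('pics/crop.png',np.hstack([cv2.resize(t,None,fx=3,fy=3,interpolation=2)]))
np.set_printoptions(precision=4,suppress=True)
print('key top',tri(('top',373,261),('side',391.5,215)))
print('stand',atz('top',371,261.5,.06))
for p in [(296,135,.07),(295,297,.07),(113,123,.17),(106,297,.17),(216,124,.17),(214.5,298,.17)]: print(p,atz('top',*p))
print('heads',tri(('top',283,237),('side',327,259)),tri(('top',283,188),('side',279,239)))
E
```

```text
key top (array([ 0.4221, -0.1852,  0.1151]), [np.float64(0.9), np.float64(0.9)])
stand [ 0.4223 -0.1868  0.06  ]
(296, 135, 0.07) [ 0.7401 -0.0091  0.07  ]
(295, 297, 0.07) [0.3407 0.0024 0.07  ]
(113, 123, 0.17) [0.7509 0.4049 0.17  ]
(106, 297, 0.17) [0.3574 0.421  0.17  ]
(216, 124, 0.17) [0.744  0.1715 0.17  ]
(214.5, 298, 0.17) [0.3487 0.1801 0.17  ]
heads (array([0.4836, 0.0259, 0.1162]), [np.float64(1.3), np.float64(1.3)]) (array([0.5974, 0.0224, 0.1269]), [np.float64(2.7), np.float64(2.7)])
```

View pics/crop.png

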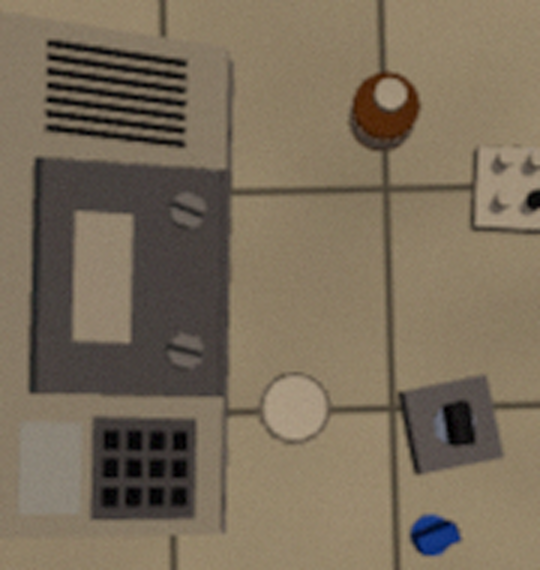

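The key in the grey stand with the black paddle is at top (373,261) and side (391,225). The blue look-alike is loose at top (365,298) and side (426,247), so I leave that alone. The crop confirms both, and shows the screw slots at crop (187,208) and (185,350). The moves can't tilt the tool, so the key stays vertical and works the slots at an angle, which the clearance allows.

Call:
step_arm(moves=[[-3.7,3.3,0,0,-1],[-3.7,3.3,0,0,-1],[-3.7,3.3,0,0,-1],[-3.7,3.3,0,0,-1],[-3.7,3.3,0,0,-1],[-3.7,3.3,0,0,-1],[-3.7,3.3,0,0,-1],[-3.7,3.3,0,0,-1]])

```text
t: 1.5
position: [0.3817, -0.2332, 0.2317]
ee_rot: [-180.0, 0.1, -163.1]
contact_force: [1.2, -0.6, 0.1]
width: 0.0857
grasp_force: 0.0
```

```bash
cat >> h.py <<'E'
np.set_printoptions(precision=4,suppress=True)
def look(name):
    s=readout.sense(); im=eyes.get_image('wrist'); cv2.imwrite(f'pics/{name}.png',im); return im
def rel(p):
    s=readout.sense(); R=Ro.from_euler('xyz',s['ee_rot'],degrees=True).as_matrix()
    print('t',s['t'],'pos',s['position'],'rot',s['ee_rot'],'F',s['contact_force'],'w',s['width'],'to go cm',R.T@(np.array(p)-s['position'])*100)
E
python3 - <<'E'
from h import *
look('w1'); rel([.54,.018,.231])
c=eyes.get_calibration('wrist'); print({k:np.round(v,3).tolist() for k,v in c.items()})
for th in ['key','stand','near_head','far_head']:
    print(th,[(round(d['confidence'],2),np.round(d['rect']).tolist()) for d in eyes.find_in(th,'wrist')])
E
```

```text
t 1.55 pos [ 0.3849 -0.2282  0.2312] rot [ 179.9271    0.1593 -162.7336] F [ 1.1193  0.9903 -0.8471] w 0.08559112798051015 to go cm [-22.119   18.9096   0.1047]
{'fx': 371.648, 'fy': 371.648, 'cx': 321.378, 'cy': 242.07, 'R': [[-0.297, 0.955, 0.002], [0.912, 0.283, 0.296], [0.282, 0.09, -0.955]], 't': [0.332, -0.325, 0.29]}
key [(0.97, [341.0, 258.0, 380.0, 321.0]), (0.74, [378.0, 53.0, 418.0, 160.0])]
stand [(0.65, [316.0, 217.0, 401.0, 314.0])]
near_head []
far_head [(0.73, [70.0, 267.0, 142.0, 344.0]), (0.65, [484.0, 468.0, 500.0, 480.0])]
```

View pics/w1.png

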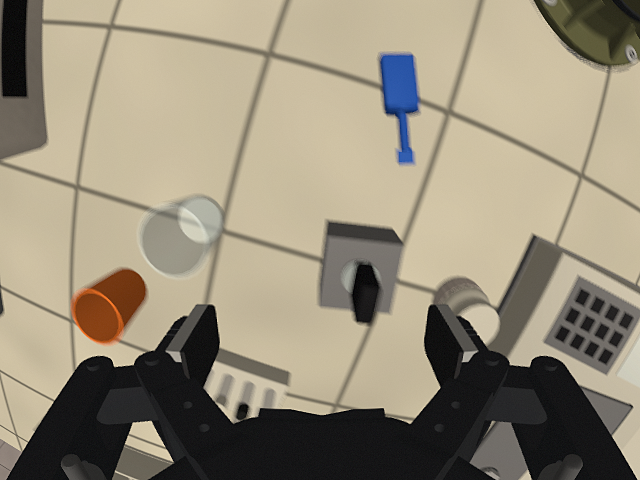

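The wrist view shows the key handle at (365,290) in the stand, with its thin side roughly along the tool's closing axis. The blue key is at (400,105), out of the way.

Call:
step_arm(moves=[[-3.7,3.15,0,0,1],[-3.7,3.15,0,0,1],[-3.7,3.15,0,0,1],[-3.7,3.15,0,0,1],[-3.7,3.15,0,0,1],[-3.6,3.15,0,0,1],[0,0,2,0,1],[0,0,2,0,1]])

```text
t: 2.55
position: [0.5382, 0.0095, 0.1904]
ee_rot: [-180.0, -0.0, -163.1]
contact_force: [0.1, -0.6, -0.2]
width: 0.0
grasp_force: 0.0
```

```bash
python3 - <<'E'
from h import *
look('w2'); rel([.54,.018,.0928])
for th in ['near_head','far_head','cover_hinge']:
    print(th,[(round(d['confidence'],2),np.round(d['rect']).tolist()) for d in eyes.find_in(th,'wrist')])
E
```

```text
t 2.6 pos [0.5364 0.0091 0.1862] rot [ 179.9211   -0.3455 -163.1589] F [ 0.8629 -0.0135 -3.6999] w 2.2163309438614148e-05 to go cm [-0.6583  0.7339  9.3364]
near_head [(0.9, [360.0, 159.0, 412.0, 214.0]), (0.5, [0.0, 0.0, 48.0, 62.0])]
far_head []
cover_hinge [(0.73, [265.0, 108.0, 587.0, 411.0]), (0.41, [239.0, 42.0, 318.0, 126.0])]
```

View pics/w2.png

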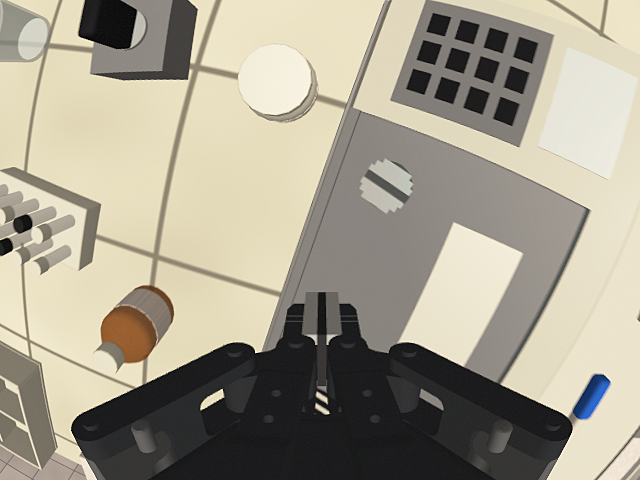

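The fingers are over the free edge of the cover at about (320,300). The near slot shows at (387,186).

Call:
step_arm(moves=[[-0.6,0.9,3,0,1],[0,0,2,0,1],[0,0,1,0,1],[0,0,1,0,1],[0,0,0.7,0,1],[0,0,0.5,0,1]])

```text
t: 3.35
position: [0.5412, 0.0203, 0.1102]
ee_rot: [-180.0, 0.1, -163.1]
contact_force: [0.8, 0.1, 1.5]
width: 0.0001
grasp_force: 0.8
```

Call:
step_arm(moves=[[0,0,0.5,0,1],[0,0,0.5,0,1],[0,0,0.3,0,1],[0,0,0.2,0,1],[0,0,0.2,0,1],[0,0,0,0,1]])

```text
t: 3.95
position: [0.5416, 0.0197, 0.0955]
ee_rot: [-179.9, 0.2, -163.0]
contact_force: [-3.6, -2.0, 13.7]
width: 0.0001
grasp_force: 6.2
```

Call:
step_arm(moves=[[0,0,0.3,0,1],[0,0,0.2,0,1],[0,0,0,0,1],[0,0,0,0,1]])

```text
t: 4.35
position: [0.5432, 0.0188, 0.0943]
ee_rot: [-179.7, 0.4, -163.0]
contact_force: [-7.2, -5.1, 27.1]
width: -0.0003
grasp_force: 12.5
```

Call:
step_arm(moves=[[0,0,-3,0,1],[0,0,-4,0,1],[-2,0,-4,0,1],[-4,-1,0,0,1],[-4,-1,0,0,1],[0,0,0,0,1]])

```text
t: 4.95
position: [0.644, 0.0309, 0.1911]
ee_rot: [180.0, -0.5, -163.1]
contact_force: [-0.5, 0.2, -1.7]
width: -0.0002
grasp_force: 0.0
```

```bash
python3 - <<'E'
from h import *
im=look('w3'); rel([.54,.018,.0928])
c=eyes.get_calibration('wrist')
for th in ['near_head','far_head','cover_hinge']:
    for d in eyes.regions_of(th,'wrist')[:2]:
        m=d['region']; v,u=np.nonzero(m); print(th,round(d['confidence'],2),np.round(d['rect']),u.mean(),v.mean(),len(u))
for th in ['near_head','far_head','cover_hinge']: pass
for n in ['top','side']:
    eyes.get_image(n)
    for th in ['near_head','far_head']:
        print(n,th,[(round(d['confidence'],2),np.round(d['rect']).tolist()) for d in eyes.find_in(th,n)])
E
```

```text
t 5.0 pos [0.6426 0.0306 0.1925] rot [ 179.9637   -0.424  -163.0913] F [-0.0269 -0.2273  0.3578] w 4.862360998965484e-05 to go cm [10.1122  1.7706 10.0462]
near_head 0.58 [383.   0. 429.  41.] 408.15902140672785 17.908256880733944 1308
far_head 0.79 [328. 156. 373. 206.] 349.8909090909091 179.29672727272728 1375
cover_hinge 0.55 [290.   2. 605. 315.] 452.86060507241007 135.87336762373448 67463
top near_head [(0.52, [274.0, 230.0, 285.0, 242.0])]
top far_head [(0.42, [272.0, 184.0, 285.0, 196.0])]
side near_head [(0.56, [319.0, 264.0, 330.0, 268.0])]
side far_head []
```

View pics/w3.png

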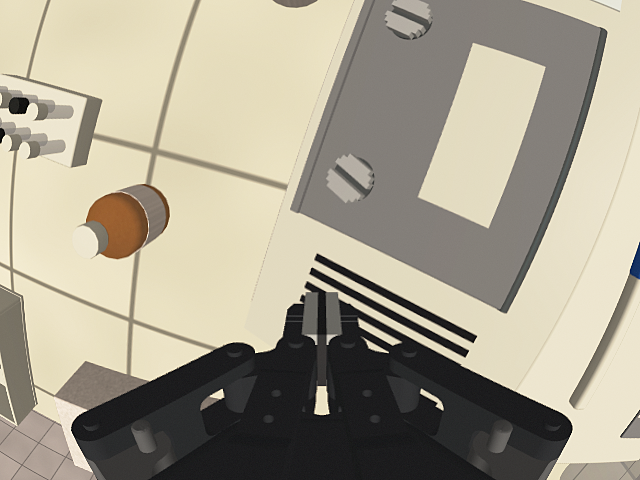

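```bash
cat >> h.py <<'E'
def proj(n,X,c=None):
    c=c or eyes.get_calibration(n); p=np.array(c['R'])@X+np.array(c['t'])
    if n=='wrist':
        r=np.hypot(p[0],p[1]);th=np.arctan2(r,p[2]);return np.array([c['cx']+c['fx']*th*p[0]/r,c['cy']+c['fy']*th*p[1]/r])
    return np.array([c['cx']+c['fx']*p[0]/p[2],c['cy']+c['fy']*p[1]/p[2]])
def cov(q,X):  # cover frame point (mm, shut) -> world; q=x0,y0 (front face mid), yaw deg, hinge s (mm)
    s=q[3]+X[0]; h=X[2]; r=np.radians(30)
    a=np.array([s*np.cos(r)-h*np.sin(r),X[1],70+s*np.sin(r)+h*np.cos(r)])/1e3
    return Ro.from_euler('z',q[2],degrees=True).apply(a)+[q[0],q[1],0]
E
python3 - <<'E'
from h import *
from scipy.optimize import least_squares
C=eyes.get_calibration('wrist');T=eyes.get_calibration('top')
W=[((-115,55,15),(408.5,18)),((-115,-55,15),(350,179)),((-150,-90,9),(298,212)),((0,-90,9),(503,308)),((0,90,9),(601,32))]
Tp=[((-115,55,15),(279.5,236)),((-115,-55,15),(279,190))]
F=[((0,-200,0),(296,135)),((0,200,0),(295,297))] # front edge s=0
def f(q):
    r=[]
    for X,p in W: r+=list(proj('wrist',cov(q,X),C)-p)
    for X,p in Tp: r+=list(proj('top',cov(q,X),T)-p)
    for X,p in F: r+=list(proj('top',cov([q[0],q[1],q[2],0],X),T)-p)
    return np.array(r)
s=least_squares(f,[.54,-.003,88.4,165],x_scale=[.01,.01,1,10],loss='soft_l1'); q=s.x
print(q,f(q).reshape(-1,2))
for y in (55,-55): print(cov(q,(-115,y,0+9)),cov(q,(-115,y,15)))
# slot direction: two pixel ends on rim plane
n=Ro.from_euler('z',q[2],degrees=True).apply([-.5,0,.866])
def onp(u,v,h):
    o,d=ray('wrist',u,v); p0=cov(q,(0,0,h)); return o+d*(n@(p0-o))/(n@d)
np.save('q.npy',q)
im=cv2.imread('pics/w3.png'); a=im[150:215,315:385]; b=im[0:50,375:440]
cv2.imwrite('pics/slots.png',np.hstack([cv2.resize(a,(390,360),interpolation=2),cv2.resize(b,(390,300),interpolation=2)[:300].repeat(1,0) if 0 else cv2.copyMakeBorder(cv2.resize(b,(390,300),interpolation=2),0,60,0,0,0)]))
# slot: dark pixel PCA
g=cv2.cvtColor(im,cv2.COLOR_BGR2GRAY)
for nm,y in (('near',55),('far',-55)):
    pc=proj('wrist',cov(q,(-115,y,17.5)),C); print(nm,pc)
    V,U=np.mgrid[0:480,0:640]; m=(np.hypot(U-pc[0],V-pc[1])<15)&(g<95); u,v=U[m],V[m]
    ang=np.linalg.eigh(np.cov(u,v))[1][:,1]; c0=np.array([u.mean(),v.mean()])
    d=onp(*(c0+10*ang),11)-onp(*(c0-10*ang),11); d/=np.linalg.norm(d)
    R=Ro.from_euler('z',q[2],degrees=True); up=R.apply([.866,0,.5]); yy=R.apply([0,1,0])
    print(m.sum(),c0,'screw angle', np.degrees(np.arctan2(-(d@yy),d@up))%180)
E
```

```text
[  0.5374  -0.0029  88.7073 170.5749] [[-0.0611  0.9498]
 [ 2.7329  1.1691]
 [-1.7114 -0.9842]
 [-0.6311  1.3564]
 [-0.1523 -3.2163]
 [-1.6627  1.894 ]
 [-1.0744  1.8272]
 [-0.6647  1.0859]
 [ 0.3601  1.3204]]
[0.4834 0.0419 0.1056] [0.4834 0.039  0.1108]
[0.5934 0.0395 0.1056] [0.5934 0.0365 0.1108]
near [407.3346  17.2638]
183 [408.3989  15.0929] screw angle 13.094659396913158
far [351.1165 179.9885]
149 [351.4094 180.0201] screw angle 19.171594264658722
```

Both slots are clear: near at (408,17), far at (350,179). The angles come out at about 13° and 19°, so both screws are in the open range. Next, the key.

Call:
step_arm(moves=[[3.9,-2.05,0,0,1],[3.9,-2.05,0,0,0],[3.9,-2.05,0,0,-1],[3.9,-2.05,0,0,-1],[3.9,-2.05,0,0,-1],[3.9,-2.05,0,0,-1],[2.0,-1.05,0,0,-1],[0,0,0,0,-1]])

```text
t: 6.25
position: [0.4363, -0.1729, 0.1986]
ee_rot: [-179.9, 0.2, -163.2]
contact_force: [0.6, 1.4, -0.4]
width: 0.0855
grasp_force: 0.0
```

```bash
python3 - <<'E'
from h import *
im=look('w4'); rel([.422,-.187,.076])
for th in ['key','stand']:
    for d in eyes.regions_of(th,'wrist')[:2]:
        m=d['region']; v,u=np.nonzero(m); print(th,round(d['confidence'],2),np.round(d['rect']),u.mean(),v.mean(),len(u))
for z in (.064,.12): print(z,proj('wrist',np.array([.422,-.187,z])))
cv2.imwrite('pics/w4c.png',cv2.resize(im[150:400,200:480],None,fx=2,fy=2,interpolation=2))
E
```

```text
t 6.3 pos [ 0.4372 -0.172   0.1982] rot [-179.9699    0.1386 -163.1576] F [ 0.7349  0.3298 -0.2185] w 0.08542065737922554 to go cm [ 1.9209 -0.9864 12.2185]
key 0.97 [288. 187. 335. 250.] 309.366251198466 215.90699904122724 2086
key 0.64 [100. 296. 243. 397.] 165.30933333333334 338.73415384615384 4875
stand 0.91 [266. 154. 362. 257.] 311.98066729030245 198.5615840349236 6414
0.064 [306.9437 204.2665]
0.12 [303.5511 222.2527]
```

View pics/w4c.png

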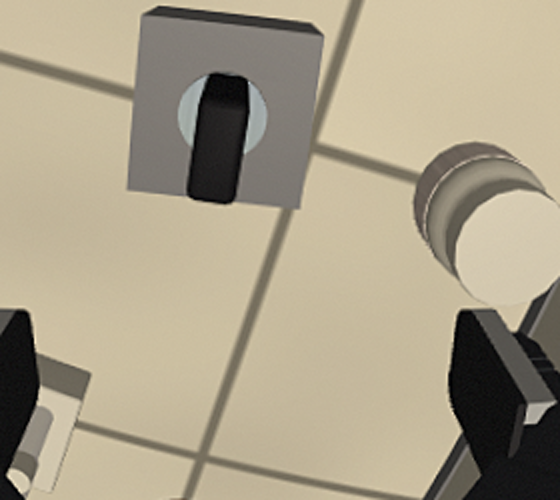

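The crop shows the handle top face centred at full-image (309.5,227.5) and the flange at (311,207).

```bash
python3 - <<'E'
from h import *
P=atz('wrist',309.5,227.5,.12);F=atz('wrist',311,207,.064)
a=atz('wrist',200+226/2,150+111/2,.12);b=atz('wrist',200+212/2,150+200/2,.12);d=b-a
print(P,F,np.linalg.norm(d),np.degrees(np.arctan2(d[1],d[0])))
st=np.mean([atz('wrist',200+x/2,150+y/2,.06) for x,y in ((142,14),(324,36),(301,209),(127,190))],0);print('stand',st)
rel([*(P[:2]+F[:2])/2,.076])
E
```

```text
[ 0.4241 -0.1826  0.12  ] [ 0.4231 -0.1835  0.064 ] 0.028552497725028637 7.824904803017964
stand [ 0.4238 -0.1829  0.06  ]
t 6.4 pos [ 0.4381 -0.171   0.1976] rot [ 179.9974    0.0558 -163.054 ] F [-0.5563 -0.4628 -0.0687] w 0.08560628278354629 to go cm [ 1.7424 -0.7272 12.1535]
```

Call:
step_arm(moves=[[1.75,-0.7,2,0.08,-1],[0,0,3,0.08,-1],[0,0,3,0,-1],[0,0,2,0,-1],[0,0,2.1,0,-1],[0,0,0,0,-1]])

```text
t: 7.0
position: [0.4218, -0.182, 0.0729]
ee_rot: [179.9, -0.3, -172.2]
contact_force: [-1.1, 0.7, -0.3]
width: 0.0852
grasp_force: 0.0
```

```bash
python3 - <<'E'
from h import *
im=look('w5'); rel([.4237,-.183,.076])
cv2.imwrite('pics/w5c.png',im[100:420,160:500])
E
```

```text
t 7.05 pos [ 0.4228 -0.1825  0.0752] rot [ 179.9691   -0.1816 -172.1569] F [ 0.225  -0.6414  0.0093] w 0.08527786564039949 to go cm [-0.0812 -0.0652 -0.0823]
```

View pics/w5c.png

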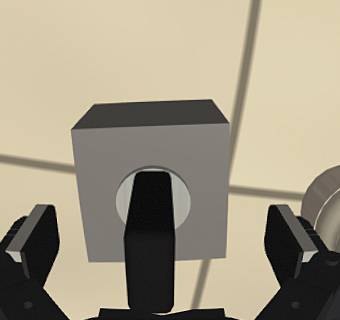

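The key is centred and square between the open pads, so I grip it.

Call:
step_arm(moves=[[0,0,0,0,1],[0,0,0,0,1],[0,0,0,0,1],[0,0,0,0,1],[0,0,0,0,1],[0,0,0,0,1]], squeeze=80)

```text
t: 7.65
position: [0.4236, -0.1832, 0.0769]
ee_rot: [-180.0, 0.1, -172.2]
contact_force: [-0.4, 0.4, 2.5]
width: 0.0156
grasp_force: 78.3
```

Call:
step_arm(moves=[[0,0,-2,0,1],[0,0,-4,0,1],[0,0,-4,0,1],[0,0,-4,0,1],[0,0,0,0,1]])

```text
t: 8.15
position: [0.425, -0.1839, 0.2225]
ee_rot: [-179.8, 0.5, -172.2]
contact_force: [0.1, 0.3, -0.9]
width: 0.0153
grasp_force: 78.2
```

Call:
step_arm(moves=[[-1.8,4.2,0,0,1],[-1.8,4.2,0,0,1],[-1.8,4.2,0,0,1],[-1.8,4.2,0,0,1],[-1.8,4.2,0,0,1],[0,0,0,-0.14,1],[0,0,0,-0.14,1],[0,0,0,-0.14,1]])

```text
t: 8.95
position: [0.4838, 0.0378, 0.2153]
ee_rot: [180.0, -0.1, -147.8]
contact_force: [-0.1, 0.3, -0.3]
width: 0.0151
grasp_force: 78.4
```

Call:
step_arm(moves=[[0,0,0,-0.146,1],[0,0,0,-0.146,1],[0,0,0,-0.146,1],[0,0,0,-0.146,1],[0,0,0,-0.146,1],[0,0,0,0,1],[0,0,0,0,1]])

```text
t: 9.65
position: [0.4838, 0.0372, 0.2157]
ee_rot: [180.0, -0.0, -106.6]
contact_force: [-0.8, -0.8, -0.5]
width: 0.0151
grasp_force: 78.4
```

```bash
python3 - <<'E'
from h import *
im=look('w6'); rel([.483,.0388,.177]); s=readout.sense(); print(s['joints'])
eyes.get_image('side')
im2=eyes.get_image('side')
p=tuple(int(x) for x in proj('side',np.array([.483,.0388,.15])));print(p)
a=cv2.resize(im[130:430,170:470],(480,480)); b=cv2.resize(im2[p[1]-80:p[1]+40,p[0]-40:p[0]+40],(320,480))
cv2.imwrite('pics/w6c.png',np.hstack([a,b]))
E
```

```text
t 9.7 pos [0.4839 0.0372 0.2159] rot [ 179.9646   -0.011  -106.5327] F [-0.0557 -0.2667 -1.4085] w 0.01514879789443791 to go cm [-0.1281  0.1268  3.888 ]
[ 28.2691 -15.5066 -13.0646  -0.0171 -92.4749 -44.8026]
(323, 249)
```

View pics/w6c.png

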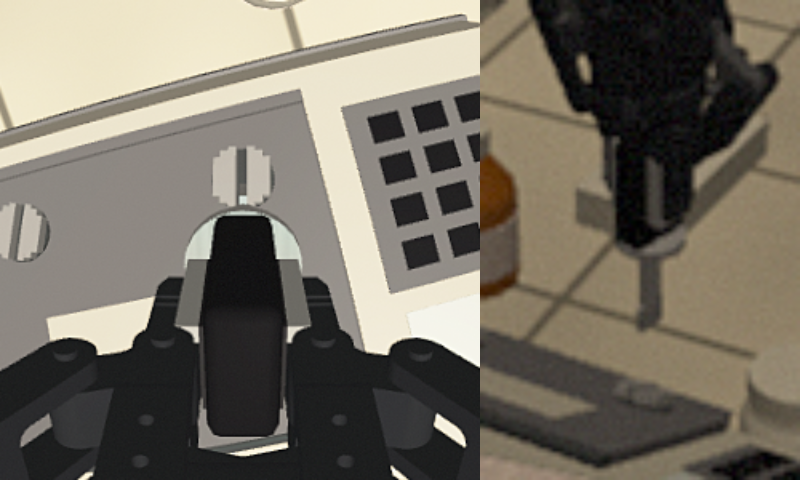

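The wrist view shows the near slot at full-image (322,241), in line with the key's blade plane. The side view shows the key hanging straight.

```bash
cat >> h.py <<'E'
q=np.load('q.npy'); RA=Ro.from_euler('z',q[2],degrees=True); nrm=RA.apply([-.5,0,.866025])
def onp(n,u,v,h):
    o,d=ray(n,u,v); p0=cov(q,(0,0,h)); return o+d*(nrm@(p0-o))/(nrm@d)
def slot(im,y):
    pc=proj('wrist',cov(q,(-115,y,17.5)))
    g=cv2.cvtColor(im,cv2.COLOR_BGR2GRAY)
    V,U=np.mgrid[0:480,0:640]; hm=((np.hypot(U-pc[0],V-pc[1])<35)&(g>135)&(g<225)).astype(np.uint8)
    n,l,st,ce=cv2.connectedComponentsWithStats(cv2.morphologyEx(hm,cv2.MORPH_CLOSE,np.ones((9,9))))
    i=[k for k in range(1,n)]; k=min(i,key=lambda k:np.hypot(*(ce[k]-pc))-st[k,4]/50)
    (cx,cy),(a,b),_=cv2.fitEllipse(max(cv2.findContours((l==k).astype(np.uint8),0,1)[0],key=len))
    m=(np.hypot(U-cx,V-cy)<min(a,b)/2-2)&(g<125); u,v=U[m],V[m]
    an=np.linalg.eigh(np.cov(u,v))[1][:,1]; c0=np.array([cx,cy])
    d=onp('wrist',*(c0+10*an),17.5)-onp('wrist',*(c0-10*an),17.5); d/=np.linalg.norm(d)
    print('pred px',pc,'found',(cx,cy,a,b),'world rim',onp('wrist',cx,cy,17.5),'model',cov(q,(-115,y,17.5)),'angle',np.degrees(np.arctan2(-(d@RA.apply([0,1,0])),d@RA.apply([.866,0,.5])))%180, 'yaw',np.degrees(np.arctan2(d[1],d[0]))%180)
E
python3 - <<'E'
from h import *
im=cv2.imread('pics/w6.png'); slot(im,55)
print(onp('wrist',322,241.3,17.5),onp('wrist',322,241.3,12))
E
```

```text
pred px [322.1127 241.6446] found (322.1988830566406, 239.00540161132812, 62.66339874267578, 71.17852020263672) world rim [0.4828 0.0362 0.112 ] model [0.4834 0.0377 0.1129] angle 14.230285582591813 yaw 72.38583233061857
[0.4834 0.0375 0.1128] [0.4838 0.0391 0.1074]
```

Call:
step_arm(moves=[[-0.15,0.1,2,0,1],[0,0,1,0,1],[0,0,0.4,0,1],[0,0,0.3,0,1],[0,0,0,0,1],[0,0,0,0,1]])

```text
t: 10.4
position: [0.4837, 0.0389, 0.1798]
ee_rot: [-180.0, 0.0, -106.3]
contact_force: [-0.1, -0.7, -0.6]
width: 0.0149
grasp_force: 78.4
```

```bash
python3 - <<'E'
from h import *
for i in range(1): rel([.483,.0388,.177])
E
```

```text
t 10.4 pos [0.4837 0.0389 0.1798] rot [-179.9669    0.0226 -106.3397] F [-0.0821 -0.6993 -0.5502] w 0.014912802094204699 to go cm [0.0335 0.0638 0.278 ]
```

Call:
step_arm(moves=[[0,0,0.1,0,1],[0,0,0.1,0,1],[0,0,0.1,0,1],[0,0,0,0,1]])

```text
t: 10.8
position: [0.4836, 0.0389, 0.1764]
ee_rot: [-180.0, 0.0, -106.3]
contact_force: [2.4, -0.2, -0.9]
width: 0.0151
grasp_force: 78.5
```

Call:
step_arm(moves=[[0,0,0.1,0,1],[0,0,0.1,0,1],[0,0,0,0,1]])

```text
t: 11.1
position: [0.4836, 0.0389, 0.1744]
ee_rot: [-180.0, 0.0, -106.3]
contact_force: [2.1, -0.6, -0.6]
width: 0.0151
grasp_force: 78.5
```

Call:
step_arm(moves=[[0,0,0.05,0.1,1],[0,0,0,0.14,1],[0,0,0,0.14,1],[0,0,0,0,1]])

```text
t: 11.5
position: [0.4839, 0.0385, 0.1743]
ee_rot: [-179.9, 0.0, -128.2]
contact_force: [3.9, -2.9, 0.7]
width: 0.0151
grasp_force: 78.7
```

```bash
python3 - <<'E'
from h import *
im=look('w7'); rel([.483,.0388,.177]); print(readout.sense()['wrist_torque']); slot(im,55)
cv2.imwrite('pics/w7c.png',cv2.resize(im[180:340,240:400],(480,480)))
E
```

```text
t 11.55 pos [0.4839 0.0385 0.1743] rot [-179.9154    0.0158 -127.9433] F [ 3.9658 -3.5046 -0.0371] w 0.01539901680410586 to go cm [ 0.034   0.0923 -0.2696]
[-1.293  -1.5673  0.0902]
pred px [321.1175 260.6298] found (323.51416015625, 263.4798278808594, 56.43678283691406, 61.2204704284668) world rim [0.4831 0.0396 0.1141] model [0.4834 0.0377 0.1129] angle 50.083306903762924 yaw 34.63267215364474
```

View pics/w7c.png

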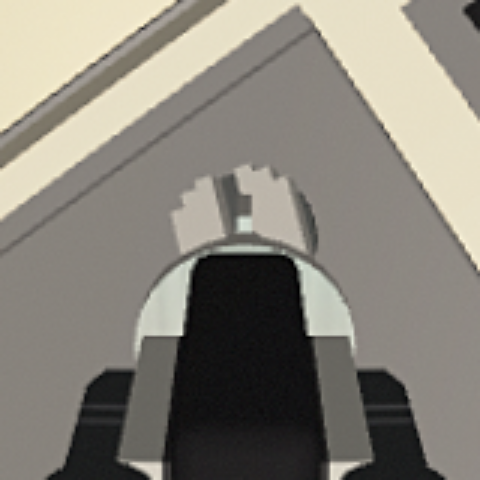

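The blade sits in the slot at crop (245,222) and the near screw is following the key. I keep turning.

Call:
step_arm(moves=[[0,0,0,0.14,1],[0,0,0,0.14,1],[0,0,0,0.14,1],[0,0,0,0.14,1],[0,0,0,0,1]])

```text
t: 12.05
position: [0.4842, 0.0379, 0.1755]
ee_rot: [-179.9, 0.1, -160.2]
contact_force: [1.7, -3.9, 4.9]
width: 0.015
grasp_force: 79.3
```

Call:
step_arm(moves=[[0,0,0,0.14,1],[0,0,0,0.14,1],[0,0,0,0.1,1],[0,0,0,0.05,1],[0,0,0,0,1]])

```text
t: 12.55
position: [0.4841, 0.0367, 0.1763]
ee_rot: [-179.8, 0.2, 175.3]
contact_force: [1.6, -8.3, 8.2]
width: 0.0153
grasp_force: 79.6
```

```bash
python3 - <<'E'
from h import *
im=look('w8'); rel([.483,.0388,.177]); print(readout.sense()['wrist_torque']); slot(im,55)
E
```

```text
t 12.6 pos [0.4841 0.0368 0.1763] rot [-179.7887    0.1702  175.3345] F [ 0.399  -7.7986  7.6148] w 0.015277705338820578 to go cm [ 0.1227  0.195  -0.0694]
[-3.2889 -0.6166  0.0721]
pred px [322.9016 259.871 ] found (323.5605773925781, 256.6153259277344, 63.37831115722656, 66.62227630615234) world rim [0.4813 0.0383 0.1132] model [0.4834 0.0377 0.1129] angle 134.76951640768732 yaw 138.04127630444276
```

Call:
step_arm(moves=[[0,-0.1,0,0.05,1],[0,0,0,0.07,1],[0,0,0,0.07,1],[0,0,0,0,1],[0,0,0,0,1]])

```text
t: 13.1
position: [0.4838, 0.0357, 0.1762]
ee_rot: [-179.8, 0.2, 164.5]
contact_force: [0.8, -7.9, 8.5]
width: 0.0152
grasp_force: 79.6
```

```bash
python3 - <<'E'
from h import *
rel([.483,.0388,.177]); print(readout.sense()['wrist_torque'])
E
```

```text
t 13.1 pos [0.4838 0.0357 0.1762] rot [-179.8045    0.1739  164.4597] F [ 0.7864 -7.9388  8.525 ] w 0.015203880811165044 to go cm [ 0.1569  0.2814 -0.0824]
[-3.1933 -0.2472  0.0764]
```

Call:
step_arm(moves=[[0,0,0,0.08,1],[0,0,0,0,1]])

```text
t: 13.3
position: [0.4835, 0.0357, 0.1764]
ee_rot: [-179.8, 0.2, 159.8]
contact_force: [-0.7, -6.9, 9.9]
width: 0.0151
grasp_force: 80.1
```

```bash
python3 - <<'E'
from h import *
rel([.483,.0388,.177]); print(readout.sense()['wrist_torque'])
E
```

```text
t 13.3 pos [0.4835 0.0357 0.1764] rot [-179.8202    0.1639  159.7648] F [-0.6681 -6.9189  9.884 ] w 0.015076681622058037 to go cm [ 0.1555  0.2677 -0.0612]
[-2.8635  0.4961  0.0531]
```

Lift out and measure the slot.

Call:
step_arm(moves=[[0,0,-1,0,1],[0,0,-3,0,1],[0,0,-2,0,1],[0,0,0,0,1],[0,0,0,0,1]])

```text
t: 13.8
position: [0.483, 0.0385, 0.2333]
ee_rot: [180.0, -0.1, 159.8]
contact_force: [0.3, -0.0, -1.2]
width: 0.0154
grasp_force: 78.7
```

```bash
python3 - <<'E'
from h import *
im=look('w9'); rel([.483,.0388,.177]); slot(im,55)
pc=proj('wrist',cov(q,(-115,55,17.5))).astype(int)
g=cv2.cvtColor(im,cv2.COLOR_BGR2GRAY)[pc[1]-32:pc[1]+33:3,pc[0]-32:pc[0]+33:3]
print('\n'.join(''.join('#' if x<60 else '+' if x<105 else '-' if x<140 else '.' for x in r) for r in g)); print(g[10])
E
```

```text
t 13.85 pos [0.4828 0.0384 0.2326] rot [-179.9898   -0.1393  159.8184] F [-0.205  -0.7769 -1.0292] w 0.01490931941753988 to go cm [-0.0195  0.0457  5.5579]
pred px [320.4604 236.5627] found (315.6955871582031, 241.2271270751953, 46.01294708251953, 56.52589416503906) world rim [0.4863 0.0328 0.1102] model [0.4834 0.0377 0.1129] angle 24.90214995160335 yaw 60.51443244209122
----------------------
----------------------
----------------------
----------------------
----------.-.+--------
--------......+-------
-------........+------
------..........+-----
-----............+----
-----.............----
-----............-----
-----.............----
.-----...........-----
.------..........-----
.-------...-....+-----
..-------..-...-------
..--------....--------
..---------.----------
...-------+++---------
...-----++---+++------
....-+--+++++++--+----
....-.###########.----
[131 124 126 132 132 163 182 182 186 149 146 162 183 182 184 184 169 110
 136 132 132 132]
```

```bash
cat >> h.py <<'E'
def rect(im,y,hp=17.5):  # rectified head view: rows = down-slope to.., 1mm grid, up-slope at top, +y_an right->left
    out=np.zeros((31,31),np.float32); mx=out.copy();my=out.copy()
    C=eyes.get_calibration('wrist')
    for i in range(31):
        for j in range(31): mx[i,j],my[i,j]=proj('wrist',cov(q,(-115+15-i,y+15-j,hp)),C)
    g=cv2.remap(cv2.cvtColor(im,cv2.COLOR_BGR2GRAY),mx,my,cv2.INTER_LINEAR); return g
def show(im,y):
    g=rect(im,y); print('\n'.join(' '.join('%2d'%(x//10) for x in r) for r in g))
E
python3 - <<'E'
from h import *
show(cv2.imread('pics/w9.png'),55)
E
```

```text
13 13 13 11  8  6  6  7 10 14 14 15 14 14 14 13 15 15 12  8 11 12 13 13 13 13 13 13 13 13 13
13 13 11  8  6  7  9 12 14 15 14 14 14 15 15 15 14 14 14 12 13 11 12 13 13 13 13 13 13 13 13
13 12  8  6  8 11 13 15 15 14 14 14 15 16 17 18 15 15 15 15 14 13 10 12 13 13 13 13 13 13 13
13  8  7 10 12 14 14 14 14 14 14 15 17 18 18 18 17 15 17 18 16 14 11 10 13 13 13 13 13 13 13
10  8 11 14 14 14 14 14 14 15 16 17 18 18 18 18 18 18 18 18 17 15 15 10 12 13 13 13 13 13 13
11 12 14 14 15 14 14 15 16 17 18 18 18 18 18 18 18 18 18 18 18 17 18 14  9 13 13 13 13 13 13
14 15 14 14 14 14 15 16 18 18 18 18 18 18 18 18 18 18 18 18 18 18 18 18 10 11 13 13 13 13 13
14 15 14 14 15 16 17 18 18 18 18 18 18 18 18 18 18 18 18 18 18 18 18 18 14 11 13 13 13 13 13
12 14 14 15 16 18 18 18 18 18 18 18 18 18 18 18 18 18 18 18 18 18 17 16 15 14 13 13 13 13 13
13 15 16 17 18 18 18 18 18 18 18 18 18 18 18 18 18 18 18 18 17 16 15 14 14 14 13 13 13 13 13
15 17 18 18 18 18 18 18 18 18 18 18 18 18 18 18 18 18 17 16 15 15 14 14 14 14 14 13 13 13 13
14 16 18 18 18 18 18 18 18 18 18 18 18 18 18 18 18 17 16 15 14 14 14 14 15 15
[... 1082 characters left out ...]
8 18 18 18 18 18 18 18 18 18 18 18 16 14 13 13 14
13 13 13 13 13 15 16 17 18 18 18 18 18 18 18 18 18 18 18 18 18 18 18 18 17 15 14 13 13 13 13
13 13 13 13 13 16 18 18 18 18 18 18 18 18 18 18 18 18 18 18 18 18 17 16 14 13 13 13 13 13 13
13 13 13 13 13 15 18 18 18 18 18 18 18 18 18 18 18 18 18 18 18 16 14 13 13 13 13 13 13 13 13
13 13 13 13 13 13 16 17 17 18 18 18 18 18 18 18 18 18 18 17 15 13 13 13 13 13 13 13 13 13 13
13 13 13 13 13 13 13 14 14 17 18 18 17 18 18 18 18 17 16 14 13 12 13 13 13 13 13 13 13 13 13
13 13 13 13 13 13 13 12 13 15 18 16 15 17 18 18 17 15 14 13 13 13 13 13 13 13 13 13 13 13 13
13 13 13 13 13 13 13 13 13 13 13 13 12 15 17 16 14 13 13 13 13 13 13 13 13 13 13 13 13 13 13
```

```bash
python3 - <<'E'
from h import *
s=readout.sense(); R=Ro.from_euler('xyz',s['ee_rot'],degrees=True).as_matrix()
im=eyes.get_image('wrist'); g=cv2.cvtColor(im,cv2.COLOR_BGR2GRAY)
for nm,X in dict(tip=(0,0,66),tipR=(8,0,66),tipL=(-8,0,66),blTop=(8,0,52),fl=(17,0,16)).items(): print(nm,proj('wrist',s['position']+R@(np.array(X)/1e3)))
p=proj('wrist',s['position']+R@np.array([0.008,0,.066])).astype(int)
print(p); h=g[p[1]-16:p[1]+24:2,p[0]-20:p[0]+21:2]; print('\n'.join(' '.join('%2d'%(x//10) for x in r) for r in h))
E
```

```text
tip [321.3897 260.1298]
tipR [321.3865 247.3109]
tipL [321.3928 272.638 ]
blTop [321.3839 255.0836]
fl [321.3702 262.2251]
[321 247]
13 12 17 18 18 15 14 14 15 18 18 18 18 18 18 18 17 15 14 14 10
13 16 18 18 18 18 15 14 14 15 18 18 18 18 18 18 18 17 15 12  7
13 13 18 18 18 18 18 15 14 14 14 18 18 18 18 18 18 18 16 14  7
13 12 17 18 18 18 18 18 15 14 14 14 18 18 18 18 18 16 14 15 15
13 13 18 18 18 18 18 18 18 15 14 14 15 18 18 18 18 18 16 12  8
13 13 14 18 18 18 18 18 18 18 15 14 14 15 18 18 18 18 15 14 11
13 13 13 14 18 18 18 18 18 18 18 15 14 14 15 18 18 18 15 11 13
13 13 13 12 13 18 18 18 18 14  9  9 15 14 14 15 18 19 12 11 13
13 13 13 13 13 13 18 18 18 14 10  9 18 15 14 14 15  9 12 13 13
13 13 13 13 13 13 13 18 18 14 10  9 18 18 15 15 14 12 13 13 13
13 13 13 13 13 13 13 14 18 14 11 10 18 18 18 14 12 13 13 13 13
12 13 13 13 13 13 13 13 14 20 22 22 17 16 16 12 13 13 13 13 13
10 13 13 13 13 13 13 13 12 17 21 22 13 12 12 13 13 13 13 13 13
10 13 13 13 13 13 13 13 12 15 15 20 12 13 13 13 13 13 13 13 13
11 12 13 13 13 13 12 11 10 10 10 10 10 11 12 13 13 13 13 13 13
13 11 13 11 10 10  9  9 11 12 13 11 11 10  9 10 10 11 13 13 13
13 10 10 12 13 13 17 19 18 18 18 18 19 19 18 12 12 13 10 11 12
 8 10 15 10  0  0  0  0  0  0  0  0  0  0  0  0  0  4 13 12  9
15 22  9  1  1  2  2  1  2  2  1  1  1  2  2  1  2  1  0 22 17
20 17  1  1  1  1  1  2  2  1  2  1  2  1  1  1  1  1  1 16 20
```

The near screw reached about 65°, then the key cammed out because it sat too deep. I re-engage at that angle, a little shallower.

Call:
step_arm(moves=[[0,0,0,-0.14,1],[0,0,0,-0.14,1],[0,0,0,-0.14,1],[0,0,0,-0.14,1],[0,0,0,-0.14,1],[-0.15,0.05,2.5,0,1],[0,0,2,0,1],[0,0,0,0,1]])

```text
t: 14.7
position: [0.4827, 0.0387, 0.1845]
ee_rot: [179.9, -0.4, -160.1]
contact_force: [-0.3, -0.2, -1.9]
width: 0.0154
grasp_force: 78.6
```

```bash
python3 - <<'E'
from h import *
im=look('w10'); rel([.484,.0389,.176]); show(im,55)
E
```

```text
t 14.75 pos [0.4836 0.0386 0.1869] rot [ 179.9986   -0.2427 -160.1491] F [0.9789 0.5293 0.7848] w 0.014748748544764469 to go cm [-0.0534  0.0107  1.0882]
13 13 13 13 13 13 13 13 14 12 10  9  7  9 10 18 19  8  0  1  1  2  2  1  1  1  2  1  1  1  1
13 13 13 13 13 13 13 12  9  7  7  7 11 12 10 18  6  1  1  2  1  2  1  1  1  1  1  1  1  2  1
13 13 13 13 13 14 11  7  7  7 10 13 15 13 11 16  2  1  1  1  1  1  1  1  1  1  1  1  1  2  1
13 13 13 13 13 10  7  7  8 11 13 14 14 13 10 13  2  1  1  1  1  2  1  1  1  1  2  1  1  2  1
13 13 13 13 10  7  7 10 13 14 14 14 15 15 10 15  3  1  1  1  2  1  2  1  1  1  1  1  1  1  1
13 13 13 12  7  9 12 14 14 14 14 15 17 18 11 11 10  1  1  1  1  2  1  1  2  1  2  1  1  1  1
13 13 12  8 10 13 14 14 14 14 16 18 19 19 12 11 12  3  1  2  1  1  2  1  1  1  1  2  2  1  2
13 13 13 12 14 14 14 14 15 18 18 18 18 18 14  9 16  9  0  1  1  1  1  1  1  1  1  1  2  1  1
13 13 14 14 14 14 15 17 18 18 18 18 18 18 16 10 16 17  3  1  1  1  1  2  1  1  1  1  1  1  1
13 12 10 14 14 15 18 18 18 18 18 18 18 18 18 10 10 19 10  0  1  2  1  1  1  1  1  1  1  1  2
13 11  7 13 18 1
[... 1236 characters left out ...]
8 18 18 18 18 18 18 18 18 19 17 12 10 14 21 20 20
13 13 13 13 13 13 13 14 14 15 17 18 18 18 18 18 18 18 18 18 18 18 18 18 18 18 13  8 13 19 21
13 13 13 13 13 13 13 14 16 18 18 18 18 18 18 18 18 18 18 18 18 18 18 18 18 19 18 12  9  9 16
13 13 13 13 13 13 13 14 18 18 18 18 18 18 18 18 18 18 18 18 18 18 18 18 18 16 14 13 13 12  9
13 13 13 13 13 13 13 13 15 18 18 18 18 18 18 18 18 18 18 18 18 18 19 18 15 13 13 13 13 13 12
13 13 13 13 13 13 13 13 13 17 16 17 18 18 18 18 18 18 18 18 18 18 16 14 13 13 13 13 13 13 13
13 13 13 13 13 13 13 13 13 13 13 14 18 18 18 17 19 18 18 18 17 15 13 13 13 13 13 13 13 13 13
13 13 13 13 13 13 13 13 13 13 13 13 16 16 13 13 17 19 18 15 14 13 13 13 13 13 13 13 13 13 13
```

Call:
step_arm(moves=[[0,0,0.4,0,1],[0,0,0.2,0,1],[0,0,0.2,0,1],[0,0,0.1,0,1],[0,0,0,0,1]])

```text
t: 15.25
position: [0.4847, 0.0389, 0.18]
ee_rot: [180.0, 0.0, -160.2]
contact_force: [-0.3, -1.8, -0.8]
width: 0.0152
grasp_force: 78.6
```

Call:
step_arm(moves=[[0,0,0.1,0,1],[0,0,0.1,0,1],[0,0,0,0,1]])

```text
t: 15.55
position: [0.4848, 0.0386, 0.1781]
ee_rot: [-180.0, 0.0, -160.2]
contact_force: [1.0, -1.9, 0.2]
width: 0.015
grasp_force: 78.8
```

Call:
step_arm(moves=[[0,0,0.1,0,1],[0,0,0.1,0,1],[0,0,0,0,1]])

```text
t: 15.85
position: [0.4849, 0.0384, 0.1763]
ee_rot: [-179.9, 0.0, -160.2]
contact_force: [1.4, -4.6, 3.2]
width: 0.0151
grasp_force: 79.0
```

Call:
step_arm(moves=[[0.05,-0.14,0,0,1],[0,0,0.1,0,1],[0,0,0,0,1]])

```text
t: 16.15
position: [0.4845, 0.0375, 0.1744]
ee_rot: [180.0, -0.0, -160.2]
contact_force: [0.5, -2.1, -0.5]
width: 0.0153
grasp_force: 78.8
```

Call:
step_arm(moves=[[0,0,0,0.1,1],[0,0,0,0.1,1],[0,0,0,0,1]])

```text
t: 16.45
position: [0.4845, 0.0372, 0.1747]
ee_rot: [-180.0, -0.0, -171.7]
contact_force: [-0.0, -3.1, 1.6]
width: 0.015
grasp_force: 79.0
```

```bash
python3 - <<'E'
from h import *
rel([.484,.0389,.176]); print(readout.sense()['wrist_torque'])
E
```

```text
t 16.45 pos [0.4845 0.0372 0.1747] rot [-179.978    -0.0303 -171.6959] F [-0.0246 -3.0741  1.5932] w 0.015033306535861848 to go cm [ 0.0248  0.1745 -0.1257]
[-1.2792 -0.3234  0.0549]
```

Call:
step_arm(moves=[[0,-0.08,0,0.08,1],[0,0,0,0.08,1],[0,0,0,0.05,1],[0,0,0,0,1]])

```text
t: 16.85
position: [0.4846, 0.0367, 0.1751]
ee_rot: [180.0, -0.0, 176.4]
contact_force: [-1.1, -2.2, 3.8]
width: 0.0147
grasp_force: 79.2
```

```bash
python3 - <<'E'
from h import *
im=look('w11');rel([.484,.0389,.176]); print(readout.sense()['wrist_torque']); show(im[:],55)
E
```

```text
t 16.9 pos [0.4847 0.0367 0.1751] rot [179.9901  -0.0023 176.5053] F [-0.1955 -2.3665  3.3626] w 0.015032177103240044 to go cm [ 0.0798  0.219  -0.0924]
[-0.7678  0.2306  0.0369]
13 13 13 13 13  9  7  7  7  7  7  9 10 12 13 14 16 14 10 18 21 20 20 20 20 20 20 20 20 20 20
13 13 13 11  8  6  7  8  9 11 13 16 15 15 15 15 15 10 11 21 21 21 20 21 20 21 21 20 20 20 20
13 13 11  5  9 12 14 14 15 15 15 15 15 15 15 15 12 10 19 21 20 20 20 20 21 21 21 21 21 21 21
13 12 13 13 15 15 15 15 15 15 15 15 15 15 15 15 10 12 20 20 21 21 21 21 20 16 17 16 16 16 12
12  7 12 15 15 15 15 15 15 15 15 16 16 17 18 16 10 16 20 18 13 12 10  9  9  5  5  3  0  0  0
10  5  9 14 15 15 15 16 16 17 18 18 18 18 19 13 11 15 13  1  0  0  1  1  1  1  1  1  1  1  1
 9 11 12 11 16 17 17 18 18 18 18 18 18 18 17 12 12  9  0  1  1  1  1  1  1  1  1  2  1  2  1
15 15 15 11 17 18 18 18 18 18 18 18 18 18 17 10 14  3  1  1  2  2  1  1  1  1  1  1  2  1  1
10 15 15 13 15 18 18 18 18 18 18 18 18 18 14 10 13  1  1  1  1  1  2  1  1  1  1  2  1  1  1
 8 15 15 15 16 18 18 18 18 18 18 18 18 18 14 10 12  4  1  1  2  2  1  2  2  1  1  1 
[... 1261 characters left out ...]
8 18 14 10 13  6  1  1  1  2  1  1  1  1  2  1  1
13 13 13 13 18 18 18 18 18 18 18 18 18 18 18 18 17 11 11  9  1  1  1  1  1  1  1  1  1  2  1
13 13 13 13 16 14 18 18 18 18 18 18 18 18 18 18 18 13 11 15  2  1  1  1  1  2  1  1  1  2  1
13 13 13 13 13 11 16 18 18 18 18 18 18 18 18 18 18 17 11 13  8  1  1  1  1  1  1  1  2  1  2
13 13 13 13 13 13 15 18 18 17 18 18 18 18 18 18 18 18 13 10 13  3  1  1  2  2  1  1  1  1  1
13 13 13 13 13 13 14 15 13 13 18 18 18 18 18 18 18 18 16 11 13 17  9  3  1  1  1  1  1  1  1
13 13 13 13 13 13 13 13 13 11 17 19 19 17 16 15 14 13 13 12 10 16 22 16  8  6  4  3  2  1  1
13 13 13 13 13 13 13 13 13 13 16 15 14 13 13 13 13 13 13 13 10 10 20 21 21 22 21 15 12  9  5
```

The screw is following, now at about 79°. I continue to the stop.

Call:
step_arm(moves=[[0,-0.03,0.05,0.06,1],[0,0,0,0.06,1],[0,0,0,0.06,1],[0,0,0,0,1]])

```text
t: 17.3
position: [0.4852, 0.0357, 0.1752]
ee_rot: [-180.0, 0.1, 166.1]
contact_force: [0.7, -4.0, 5.4]
width: 0.0151
grasp_force: 79.5
```

```bash
cat >> h.py <<'E'
def ang(im,y):
    # slot edge angle: bright(>=170)->slot boundary below slot, fit per-column on left half
    g=rect(im,y).astype(float); print('\n'.join(' '.join('%2d'%(x//10) for x in r[:17]) for r in g[10:26]))
E
python3 - <<'E'
from h import *
im=look('w12');rel([.484,.0389,.176]); print(readout.sense()['wrist_torque']); ang(im,55)
E
```

```text
t 17.35 pos [0.4852 0.0357 0.1753] rot [-179.9646    0.1027  166.1605] F [ 1.5725 -4.1116  5.6237] w 0.014982752435217926 to go cm [ 0.1905  0.2806 -0.0755]
[-1.7751 -0.3423  0.0068]
13 15 10 18 18 18 18 18 18 18 18 18 18 18 18 18 15
10 16 14 18 18 18 18 18 18 18 18 18 18 18 18 18 13
 9 15 17 17 18 18 18 18 18 18 18 18 18 18 18 18 12
 8 13 18 18 18 18 18 18 18 18 18 18 18 18 18 15 10
 8 12 19 18 18 18 18 17 12 13 13 17 15 13 15 10 10
 7  8 17 17 16 15 14 12 10 10  9 16 21 21 19 10 10
10 12 14 15 14 15 14 12 11 10  9 17 22 21 20 10 10
12 15 15 15 15 15 15 14 14 13 12 16 21 21 20 10 10
13 11 15 15 15 15 15 15 15 15 15 15 17 18 18 10  9
13  8 14 15 15 15 15 16 15 16 16 16 17 17 17 10 10
13 10 12 16 16 16 17 18 17 18 18 18 18 18 19 13 10
13 13 11 18 18 18 18 18 18 18 18 18 18 18 18 17 10
13 13 10 18 18 18 18 18 18 18 18 18 18 18 18 17 11
13 13 12 16 18 18 18 18 18 18 18 18 18 18 18 19 12
13 13 13 14 13 18 18 18 18 18 18 18 18 18 18 19 14
13 13 13 13 12 17 18 18 18 18 18 18 18 18 18 18 16
```

Call:
step_arm(moves=[[0,-0.03,0.05,0.06,1],[0,0,0,0.06,1],[0,0,0,0,1]])

```text
t: 17.65
position: [0.485, 0.0352, 0.1751]
ee_rot: [-180.0, 0.1, 159.2]
contact_force: [-1.2, -5.1, 6.9]
width: 0.0149
grasp_force: 79.6
```

```bash
python3 - <<'E'
from h import *
im=look('w13');rel([.484,.0389,.176]); print(readout.sense()['wrist_torque']); ang(im,55)
E
```

```text
t 17.7 pos [0.485  0.0352 0.1751] rot [-179.9602    0.1041  159.2816] F [-0.7148 -4.5936  6.9804] w 0.015131128893034399 to go cm [ 0.2207  0.3088 -0.0931]
[-1.947   0.111   0.0357]
11 15 13 18 18 18 18 18 18 18 18 18 18 18 18 18 19
10 16 14 18 18 18 18 18 18 18 18 18 18 18 18 18 17
 8 14 17 18 18 18 18 18 18 18 18 18 18 18 18 19 16
 8 12 18 18 18 18 18 17 13 16 18 18 18 18 17 18 12
 7 10 19 18 18 18 18 15 10 10 12 16 17 15 15 13 10
 8 11 17 17 16 16 15 11 10 10  9 17 20 18 16 10 10
11 15 15 15 15 15 15 14 12 11  9 19 21 21 19 10 10
13 13 15 15 15 15 15 15 15 14 13 18 21 22 18 10 10
13 10 15 15 15 15 15 15 15 15 15 16 17 19 16 10 10
13 11 15 15 15 15 15 15 16 16 17 17 17 18 13 10 10
13 11 12 17 16 17 17 17 18 18 18 18 18 18 13 10 10
13 13 12 18 18 18 18 18 18 18 18 18 18 18 17 10  9
13 13 12 17 18 18 18 18 18 18 18 18 18 18 19 12  9
13 13 13 16 17 18 18 18 18 18 18 18 18 18 18 12 10
13 13 13 12 12 17 18 18 18 18 18 18 18 18 18 14 11
13 13 13 13 12 17 18 18 18 18 18 18 18 18 18 15 10
```

Call:
step_arm(moves=[[0,0,-0.5,0,1],[0,0,-2,0,1],[0,0,-3,0,1],[-2,0,0,0,1],[0,0,0,0,1],[0,0,0,0,1]])

```text
t: 18.3
position: [0.5028, 0.0295, 0.2272]
ee_rot: [-180.0, -0.2, 159.2]
contact_force: [0.4, 0.4, -1.0]
width: 0.0153
grasp_force: 78.7
```

```bash
cat >> h.py <<'E'
def fine(im,y,hp=17.5):
    C=eyes.get_calibration('wrist'); N=121; mx=np.zeros((N,N),np.float32); my=mx.copy()
    for i in range(N):
        for j in range(N): mx[i,j],my[i,j]=proj('wrist',cov(q,(-115+15-i/4,y+15-j/4,hp)),C)
    g=cv2.remap(cv2.cvtColor(im,cv2.COLOR_BGR2GRAY),mx,my,cv2.INTER_CUBIC); return g
E
python3 - <<'E'
from h import *
im=look('w14');rel([.484,.0389,.176]); ang(im,55)
g=fine(im,55).astype(float)
m=(g<166)&(g>135); 
m[:28]=0;m[100:]=0;m[:,:14]=0;m[:,88:]=0
n,l,st,ce=cv2.connectedComponentsWithStats(m.astype(np.uint8)); k=1+np.argmax(st[1:,4]); v,u=np.nonzero(l==k); print(st[k],ce[k])
e=np.linalg.eigh(np.cov(u,v))[1][:,1]; print('angle',np.degrees(np.arctan2(abs(e[0]),-e[1]*np.sign(e[0]))))
show(im,55)
E
```

```text
t 18.35 pos [0.5027 0.0294 0.2274] rot [-179.9768   -0.1463  159.2108] F [-0.0585  0.4424 -1.2554] w 0.015598440182055412 to go cm [2.0735 0.2242 5.1441]
10 14 15 16 18 18 18 18 18 18 18 18 18 18 18 18 18
12 11 15 16 18 18 18 18 18 18 18 18 18 18 18 18 18
12 10 17 17 18 18 18 18 18 18 18 18 18 18 18 18 18
11 10 18 18 18 18 18 18 18 18 18 18 18 17 18 17 16
12  9 16 18 18 18 17 18 16 17 14 15 13 12 11 12 11
13 11 15 15 16 16 15 15 13 15 12 13 14 13 15 14 15
13 10 11 13 14 14 14 14 14 15 15 15 15 15 15 15 15
13 12 14 15 15 15 15 15 15 15 15 15 15 15 15 15 15
13 13 14 15 15 15 15 15 15 15 15 15 15 15 15 15 16
13 13 11 15 15 15 15 15 15 16 16 16 16 17 17 17 17
13 13 12 15 16 16 17 17 18 18 18 18 18 18 18 18 18
13 13 12 16 18 18 18 18 18 18 18 18 18 18 18 18 18
13 13 12 16 18 18 18 18 18 18 18 18 18 18 18 18 18
13 13 13 15 17 17 18 18 18 18 18 18 18 18 18 18 18
13 13 13 13 14 16 18 18 18 18 18 18 18 18 18 18 18
13 13 13 13 13 15 18 18 18 18 18 18 18 18 18 18 18
[  14   49   74   31 1308] [49.396  65.9564]
angle 82.54334429361963
13 13 13 13 13 11  7  7  8  9 10 11 12 13 14 15 15 15 15 15 1
[... 2121 characters left out ...]
8 18 18 18 18 18 18 18 18 18 18 18 17 18 15 13 13
13 13 13 13 14 16 18 18 18 18 18 18 18 18 18 18 18 18 18 18 18 18 18 18 18 18 14 15 14 13 13
13 13 13 13 13 15 18 18 18 18 18 18 18 18 18 18 18 18 18 18 18 18 18 18 18 18 13 13 13 13 13
13 13 13 13 13 15 18 18 17 18 18 18 18 18 18 18 18 18 18 18 18 18 18 18 18 17 14 13 13 13 13
13 13 13 13 13 13 15 15 12 18 18 18 18 18 18 18 18 18 18 18 18 17 18 17 17 15 13 13 13 13 13
13 13 13 13 13 13 13 13 12 17 18 18 18 18 17 17 17 16 17 15 15 14 13 13 12 13 13 13 13 13 13
13 13 13 13 13 13 13 13 13 16 18 17 16 16 14 14 14 13 14 13 13 13 13 13 13 13 13 13 13 13 13
13 13 13 13 13 13 13 13 13 14 13 14 13 13 13 13 13 13 13 13 13 13 13 13 13 13 13 13 13 13 13
```

The near slot reads about 82°, barely over the threshold. The head also sits about 1.4 mm further down the slope than my model, so I was resting on the rim. I re-engage with that correction.

Call:
step_arm(moves=[[0,0,0,-0.115,1],[0,0,0,-0.115,1],[0,0,0,-0.115,1],[0,0,0,-0.115,1],[1.65,0.95,0,0,1],[0,0,2,0,1],[0,0,2,0,1],[0,0,0.7,0,1]])

```text
t: 19.15
position: [0.4844, 0.0371, 0.179]
ee_rot: [180.0, -0.2, -174.4]
contact_force: [-0.7, 0.1, -1.9]
width: 0.0153
grasp_force: 78.7
```

Call:
step_arm(moves=[[0,0,0,0,1],[0,0,0.1,0,1],[0,0,0,0,1]])

```text
t: 19.45
position: [0.4864, 0.0369, 0.1818]
ee_rot: [180.0, 0.1, -174.5]
contact_force: [0.2, -0.3, 0.1]
width: 0.0152
grasp_force: 78.7
```

Call:
step_arm(moves=[[0,0,0.3,0,1],[0,0,0.15,0,1],[0,0,0.1,0,1],[0,0,0,0,1]])

```text
t: 19.85
position: [0.486, 0.0368, 0.1751]
ee_rot: [180.0, -0.0, -174.5]
contact_force: [-0.5, 0.5, -0.8]
width: 0.015
grasp_force: 78.7
```

Call:
step_arm(moves=[[0,0,0.1,0,1],[0,0,0.1,0,1],[0,0,0,0,1]])

```text
t: 20.15
position: [0.4861, 0.037, 0.1734]
ee_rot: [180.0, 0.0, -174.5]
contact_force: [-0.6, 0.9, -0.1]
width: 0.0155
grasp_force: 78.8
```

Call:
step_arm(moves=[[0,0,0,0.08,1],[0,0,0,0.08,1],[0,0,0,0.04,1],[0,0,0,0,1]])

```text
t: 20.55
position: [0.486, 0.0369, 0.1735]
ee_rot: [180.0, 0.0, 174.0]
contact_force: [-0.2, 0.4, 0.9]
width: 0.0148
grasp_force: 78.8
```

```bash
python3 - <<'E'
from h import *
rel([.484,.0389,.176]); print(readout.sense()['wrist_torque'])
E
```

```text
t 20.55 pos [0.486  0.0369 0.1735] rot [179.9803   0.003  174.0276] F [-0.222   0.3621  0.8863] w 0.014828072872098632 to go cm [ 0.2201  0.174  -0.2538]
[0.4817 0.2173 0.0557]
```

Forces are low and the torque is 0.056 N m, so the screw is being driven. A bit further.

Call:
step_arm(moves=[[0,0,0,0.06,1],[0,0,0,0.06,1],[0,0,0,0,1]])

```text
t: 20.85
position: [0.486, 0.0367, 0.1736]
ee_rot: [-180.0, 0.0, 167.2]
contact_force: [-0.4, 0.6, 1.1]
width: 0.0149
grasp_force: 79.0
```

```bash
python3 - <<'E'
from h import *
rel([.484,.0389,.176]); print(readout.sense()['wrist_torque'])
E
```

```text
t 20.85 pos [0.486  0.0367 0.1736] rot [-179.9945    0.0116  167.1898] F [-0.4386  0.5655  1.1428] w 0.014875564342661381 to go cm [ 0.2456  0.1718 -0.2357]
[0.1424 0.4925 0.0599]
```

Call:
step_arm(moves=[[0,0,0,0.05,1],[0,0,0,0.05,1],[0,0,0,0,1]])

```text
t: 21.15
position: [0.486, 0.0366, 0.1737]
ee_rot: [-180.0, 0.0, 161.5]
contact_force: [-2.1, -0.4, 1.9]
width: 0.0151
grasp_force: 79.1
```

```bash
python3 - <<'E'
from h import *
rel([.484,.0389,.176]); print(readout.sense()['wrist_torque'])
im=look('w15'); ang(im,55)
E
```

```text
t 21.15 pos [0.486  0.0366 0.1737] rot [-179.9844    0.0116  161.5295] F [-2.1358 -0.3563  1.9185] w 0.01507200492187306 to go cm [ 0.2597  0.1582 -0.2295]
[-0.1057  0.6907  0.1957]
 8 10 18 18 18 18 18 18 18 18 18 18 18 18 18 19 13
 8  9 17 18 18 18 18 18 16 18 18 18 18 18 18 16 11
 8  8 16 19 18 18 18 19 12  9 11 18 18 18 16 11 10
 9  9 14 16 14 15 15 15 10 10 10 17 22 21 14 10 10
13 14 15 14 14 14 14 13 12 10 10 18 22 21 14 10 10
10 15 15 15 15 15 15 15 15 14 13 18 22 22 13 10  9
10 13 15 15 15 15 15 15 15 15 15 15 17 18 13 10 10
10 11 15 15 15 15 15 15 15 15 15 15 15 15 11 10 10
12 10 16 16 16 17 16 16 16 16 16 16 16 16 14 10 11
13 10 16 18 18 18 18 18 18 18 18 18 18 18 17 10 11
13 12 17 18 18 18 18 18 18 18 18 18 18 18 19 12 10
13 13 16 18 18 18 18 18 18 18 18 18 18 18 19 14  9
13 13 10 13 18 18 18 18 18 18 18 18 18 18 18 15  9
13 13 12 13 18 18 18 18 18 18 18 18 18 18 18 17 10
13 13 13 13 18 18 18 18 18 18 18 18 18 18 18 17 11
13 13 13 13 15 14 15 18 18 18 18 18 18 18 18 18 12
```

The torque jumped to 0.2 N m and the slot is exactly parallel to the free edge, so the near screw is home. On to the far screw.

Call:
step_arm(moves=[[0,0,0,-0.12,1],[0,0,-0.8,-0.05,1],[0,0,-2.5,-0.1,1],[0,0,-2.5,-0.136,1],[0,0,0,-0.136,1],[0,0,0,-0.136,1],[0,0,0,-0.136,1],[0,0,0,-0.136,1]])

```text
t: 22.0
position: [0.486, 0.0369, 0.2308]
ee_rot: [180.0, -0.0, -143.7]
contact_force: [0.6, -0.1, -1.6]
width: 0.0149
grasp_force: 78.7
```

Call:
step_arm(moves=[[0,0,0,-0.136,1],[0,0,0,-0.136,1],[0,0,0,-0.136,1],[0,0,0,-0.13,1],[0,0,0,0,1]])

```text
t: 22.5
position: [0.486, 0.0368, 0.2308]
ee_rot: [180.0, -0.0, -113.1]
contact_force: [0.2, -0.0, -0.4]
width: 0.015
grasp_force: 78.7
```

```bash
python3 - <<'E'
from h import *
rel([.594,.037,.231])
E
```

```text
t 22.5 pos [0.486  0.0368 0.2308] rot [ 179.9724   -0.0075 -113.1439] F [ 0.1945 -0.0382 -0.3844] w 0.015015490035737716 to go cm [-4.2602 -9.9229 -0.0224]
```

Call:
step_arm(moves=[[-1.4,-3.3,0,0,1],[-1.4,-3.3,0,0,1],[-1.4,-3.3,0,0,1],[0,0,0,0,1],[0,0,0,0,1]])

```text
t: 23.0
position: [0.5938, 0.036, 0.2296]
ee_rot: [179.9, -0.1, -113.4]
contact_force: [-0.9, 0.3, -1.0]
width: 0.0149
grasp_force: 79.0
```

```bash
python3 - <<'E'
from h import *
im=look('w16');rel([.594,.037,.176]); show(im,-55)
E
```

```text
t 23.05 pos [0.5934 0.0361 0.2308] rot [ 179.958    -0.0407 -113.4079] F [-1.6173  0.1868 -0.6361] w 0.01516982176303564 to go cm [-0.1133 -0.019   5.4768]
13 13 13 13 13 13 13 13 13 13 13 13 13 13 13 13 13 14 18 22 22 19 12 11 13 13 12 13 12 12 11
13 13 13 13 13 13 13 13 13 13 13 13 14 14 13 13 13 15 22 22 22 18 13 13 14 13 13 14 14 14 14
13 13 13 13 13 13 13 13 13 13 13 13 13 12 13 12 12 13 19 22 23 16 13 13 13 13 13 13 13 13 13
13 13 13 13 13 13 13 13 14 13 13 12  8  9 12 13 10  9  9 13 17 13 13 14 13 13 13 13 13 13 13
13 13 13 13 13 13 13 13 11  9 12 15 14 12 14 17 15  9  9  9  8  9 12 13 13 13 13 13 13 13 13
13 13 13 13 13 13 13 12 10  9 14 19 18 17 17 19 15  9 10 10  8  8 11 12 13 13 13 13 13 13 13
13 13 13 13 14 12 12 16 15 12 17 19 19 19 19 18 12  9  9  9  8  9 12 14 14 13 13 13 13 13 13
13 13 13 13 12  9 13 18 19 17 19 19 19 19 19 19  8  9 10  9  8 10 14 18 16 15 13 13 13 13 13
13 13 14 13 10  9 16 19 19 19 19 18 19 19 19 19 16 10 10  8  8 11 16 19 19 19 14 13 13 13 13
13 13 14 10  8 11 18 19 19 19 19 19 19 19 19 19 14  8  8  8  9 12 18 19 19 18 15 14 13 13 13
13 13 13  8  8
[... 1238 characters left out ...]
8  9 12 17 19 19 18 19 18 18 18 18 19 17 13 13 13
13 13 13 11 17 18 18 19 19 19 19 14  8  8  8 10 13 19 19 18 18 19 18 18 18 19 18 16 13 13 13
13 13 13 14 18 19 19 18 18 19 18 11  8  8  8 11 15 19 19 19 18 18 18 18 18 19 18 13 13 13 13
13 13 13 15 18 18 19 18 18 19 17  9  8  8  9 12 17 19 19 19 19 19 18 19 19 19 17 13 13 13 13
13 13 13 13 13 15 16 18 19 19 14  8  8  8 10 13 19 19 19 18 19 18 18 19 19 18 15 13 13 13 13
13 13 13 13 13 13 15 19 19 18 10  8  8  8 11 15 19 19 19 18 19 18 19 19 19 18 13 13 13 13 13
13 13 13 13 13 13 15 17 18 18 11  9  9  9 12 17 19 18 18 18 19 19 18 19 19 17 13 13 13 13 13
13 13 13 13 13 13 13 14 15 15 14 14 12 12 14 19 19 19 18 19 19 18 15 15 16 15 13 13 13 13 13
```

The far slot is at 19.4°, in line with the blade. I insert.

Call:
step_arm(moves=[[-0.1,0,2.5,0,1],[0,0,2,0,1],[0,0,0.4,0,1],[0,0,0,0,1],[0,0,0,0,1]])

```text
t: 23.55
position: [0.594, 0.0373, 0.184]
ee_rot: [-179.9, 0.1, -113.3]
contact_force: [-0.3, 0.3, -1.2]
width: 0.0152
grasp_force: 79.2
```

Call:
step_arm(moves=[[0,0,0.2,0,1],[0,0,0.1,0,1],[0,0,0.1,0,1],[0,0,0.1,0,1],[0,0,0,0,1]])

```text
t: 24.05
position: [0.5944, 0.037, 0.1775]
ee_rot: [-179.9, 0.0, -113.3]
contact_force: [3.4, -0.3, 0.3]
width: 0.0152
grasp_force: 79.0
```

Call:
step_arm(moves=[[-0.02,-0.05,0.1,0,1],[0,0,0.1,0,1],[0,0,0,0,1]])

```text
t: 24.35
position: [0.5946, 0.037, 0.1754]
ee_rot: [-180.0, 0.0, -113.3]
contact_force: [2.8, -1.8, 0.2]
width: 0.0151
grasp_force: 79.2
```

Call:
step_arm(moves=[[0,0,0.05,0.12,1],[0,0,0,0.14,1],[0,0,0,0.14,1],[0,0,0,0,1]])

```text
t: 24.75
position: [0.5952, 0.0363, 0.1755]
ee_rot: [-179.9, 0.0, -136.5]
contact_force: [4.3, -3.1, 2.3]
width: 0.0153
grasp_force: 79.1
```

```bash
python3 - <<'E'
from h import *
rel([.595,.0357,.174]); print(readout.sense()['wrist_torque'])
E
```

```text
t 24.75 pos [0.5952 0.0363 0.1755] rot [-179.8737    0.0329 -136.4878] F [ 4.3298 -3.1464  2.3206] w 0.015337473658544735 to go cm [ 0.0539 -0.0292  0.149 ]
[-1.395  -1.9243  0.0393]
```

Call:
step_arm(moves=[[0,-0.15,0,0.05,1],[0,0,0.1,0.05,1],[0,0,0,0.1,1],[0,0,0,0,1]])

```text
t: 25.15
position: [0.596, 0.0356, 0.1755]
ee_rot: [-179.9, 0.1, -147.8]
contact_force: [2.4, -1.3, 6.6]
width: 0.0154
grasp_force: 79.8
```

```bash
python3 - <<'E'
from h import *
rel([.596,.0345,.1735]); print(readout.sense()['wrist_torque'])
im=look('w17'); ang(im,-55)
E
```

```text
t 25.15 pos [0.596  0.0356 0.1755] rot [-179.9006    0.0921 -147.8476] F [ 2.4334 -1.2857  6.557 ] w 0.01544137335800394 to go cm [ 0.0592 -0.0889  0.2033]
[-0.7464 -0.6971  0.0812]
13  8  7 10 13 13 15 18 18 18 18 18 19 12 11 17  7
13  6  8 12 13 14 17 18 18 18 18 18 18 17  9 16 18
11  8 12 13 13 17 18 18 18 18 18 18 18 19 11 10 19
 8 11 13 13 16 18 18 18 18 18 18 18 18 18 14  9 11
10 13 13 14 19 18 18 18 18 18 18 18 18 18 15  9  9
13 13 14 17 18 18 18 18 18 18 18 18 18 18 17 14  9
13 13 17 18 18 18 18 18 18 18 18 18 18 19 22 19 10
13 16 18 18 18 18 18 18 18 18 18 18 15 21 21 22 17
 9 16 18 18 18 18 18 18 18 18 18 11  9 15 22 19 15
12 13 16 18 18 18 18 18 18 17 11  9 10 10 15 14 13
13 12 14 18 18 18 18 18 18 17 10  9  9  8 11 13 13
13 14 17 18 18 18 18 18 18 19 14  9  9 11 13 13 14
13 14 18 18 18 18 18 18 18 17 11  8  9 12 13 13 16
13 13 14 18 18 18 18 18 19 12  7  9 13 13 13 15 18
13 13 12 14 18 18 18 18 14  8  9 12 13 13 14 18 18
13 13 13 17 18 18 19 15  9  8 11 13 13 14 18 18 18
```

Call:
step_arm(moves=[[0.05,-0.08,-0.05,0.05,1],[0,0,0,0.08,1],[0,0,0,0.08,1],[0,0,0,0,1]])

```text
t: 25.6
position: [0.5962, 0.0347, 0.1761]
ee_rot: [-179.9, 0.1, -159.8]
contact_force: [2.2, -1.9, 5.6]
width: 0.0147
grasp_force: 79.8
```

```bash
python3 - <<'E'
from h import *
rel([.596,.0345,.1735]); print(readout.sense()['wrist_torque'])
im=look('w18'); ang(im,-55)
E
```

```text
t 25.6 pos [0.5962 0.0347 0.1761] rot [-179.9229    0.1343 -159.847 ] F [ 2.2251 -1.9104  5.6444] w 0.01473027421894623 to go cm [ 0.0228 -0.0154  0.261 ]
[-0.665  -0.7929  0.0331]
11  8 12 14 14 14 16 18 18 18 18 18 18 18 15 10 16
11 12 14 13 14 16 19 18 18 18 18 18 18 18 17 10 17
13 14 14 14 16 18 18 18 18 18 18 18 18 18 18 11 10
13 14 14 16 19 18 18 18 18 18 18 18 18 18 18 11 10
 9 14 17 18 18 18 18 18 18 18 18 18 18 18 18 10  9
 8 17 18 18 18 18 18 18 18 18 18 18 18 18 18 14 10
14 14 17 18 18 18 18 18 18 18 18 18 18 20 22 21 10
13 13 14 18 18 18 18 18 18 18 19 12  9 20 21 22 17
12 15 17 18 18 18 18 18 18 14 10  9  9 16 22 20 17
12 17 18 18 18 18 18 18 18 11  9 10  9 11 16 14 14
13 15 18 18 18 18 18 18 19 15 10  9 11 13 13 13 14
13 13 16 18 18 18 18 19 18 12  9 12 14 14 14 14 15
13 13 14 18 18 18 19 18 12  8 12 13 14 14 14 16 18
13 13 17 18 18 18 16 11  8 12 14 14 14 14 16 19 18
13 13 14 17 19 16 10  8 12 14 14 14 14 16 18 18 18
13 13 13 14 15  9  9 12 14 14 13 14 17 18 18 18 18
```

Call:
step_arm(moves=[[0,0,-0.6,0,1],[0,0,-0.6,-0.1,1],[0,0,0,-0.12,1],[0,0,0,0,1],[0,0,0,0,1]])

```text
t: 26.15
position: [0.595, 0.0353, 0.1855]
ee_rot: [179.9, -0.1, -147.3]
contact_force: [-0.5, 0.7, -0.5]
width: 0.0153
grasp_force: 78.9
```

```bash
python3 - <<'E'
from h import *
rel([.596,.0345,.1735])
im=look('w19'); show(im,-55)
E
```

```text
t 26.15 pos [0.595  0.0353 0.1855] rot [ 179.9267   -0.09   -147.2882] F [-0.4822  0.6867 -0.4822] w 0.015317736746558716 to go cm [-0.0465 -0.1242  1.2025]
13 13 13 13 13 13 13 13 13 13 13 13 11 12 21 20 10  2  1  1  1  1  1  2  1  1  1  1  2  1  1
13 13 13 13 13 13 13 13 13 13 13 13 11 10 22 18  3  1  1  1  2  1  1  1  1  1  2  1  1  2  1
13 13 13 13 13 13 13 13 13 13 13 13 11 10 20  7  1  1  2  2  2  1  1  1  1  2  1  1  1  2  1
13 13 13 13 13 13 13 13 11 10 10 12 12 10 15  1  1  1  1  1  1  1  1  1  1  1  1  1  1  1  1
13 13 13 13 13 13 13  8  7  9 12 13 13 10 13  8  1  1  1  1  1  1  1  1  1  1  1  1  2  1  1
13 13 13 13 13 11  6  7 10 12 13 14 16 12 11 13  0  1  1  1  1  1  1  1  1  1  1  1  1  1  1
13 13 13 14 10  6  7 10 13 13 13 16 19 16  9 14  7  1  1  1  1  1  1  1  1  1  1  2  1  1  1
13 13 14  9  6  7 11 13 13 14 17 19 18 18 10 11 12  3  1  1  1  1  2  1  1  1  1  1  1  1  2
13 13 13  6  7 11 13 13 14 17 18 18 18 19 14  9 16 13  1  1  1  1  1  1  1  1  2  1  2  1  1
13 13  7  7 12 14 13 14 17 18 18 18 18 18 18 11 11 19 10  0  1  1  2  1  2  1  1  1  1  1  2
13 10  7 12 1
[... 1239 characters left out ...]
4 18 18 18 18 18 18 18 18 18 18 18 18 18 19 17 11
13 13 12 17 18 19 11  7  9 11 13 13 13 15 18 18 18 18 18 18 18 18 18 18 18 18 18 19 16 13 13
13 13 13 14 16 11  7  8 12 13 13 14 16 18 18 18 18 18 18 18 18 18 18 18 18 18 19 15 13 13 13
13 13 13 13 13  9  9 12 13 13 14 15 18 18 18 18 18 18 18 18 18 18 18 18 18 18 15 13 13 13 13
13 13 13 13 13 12 12 13 13 14 16 18 18 18 18 18 18 18 18 18 18 18 18 18 17 15 13 13 13 13 13
13 13 13 13 13 13 13 13 14 16 18 18 18 18 18 18 18 18 18 18 18 18 18 17 15 13 13 13 13 13 13
13 13 13 13 13 13 13 13 17 18 18 18 18 18 18 18 18 18 18 18 18 18 17 14 13 13 13 13 13 13 13
13 13 13 13 13 13 13 13 16 18 18 18 18 18 18 18 18 18 18 18 18 18 14 13 13 13 13 13 13 13 13
```

Call:
step_arm(moves=[[0,0,0,-0.1,1],[-0.03,-0.07,0.4,0,1],[0,0,0.3,0,1],[0,0,0.2,0,1],[0,0,0,0,1]])

```text
t: 26.7
position: [0.5959, 0.0346, 0.1766]
ee_rot: [180.0, -0.1, -141.5]
contact_force: [0.4, -0.3, -1.2]
width: 0.015
grasp_force: 78.9
```

Call:
step_arm(moves=[[0,0,0.1,0,1],[0,0,0.1,0,1],[0,0,0,0,1]])

```text
t: 27.0
position: [0.5961, 0.0347, 0.1752]
ee_rot: [180.0, -0.0, -141.4]
contact_force: [0.4, -0.8, -1.1]
width: 0.0148
grasp_force: 78.9
```

Call:
step_arm(moves=[[0,0,0.1,0,1],[0,0,0.1,0,1],[0,0,0,0,1]])

```text
t: 27.3
position: [0.5962, 0.0347, 0.1734]
ee_rot: [-180.0, 0.0, -141.4]
contact_force: [-0.1, -0.5, 0.4]
width: 0.0152
grasp_force: 79.1
```

Call:
step_arm(moves=[[0,0,0,0.1,1],[0,0,0,0.1,1],[0,0,0,0.08,1],[0,0,0,0,1]])

```text
t: 27.7
position: [0.5962, 0.0344, 0.1736]
ee_rot: [-180.0, 0.0, -157.5]
contact_force: [-0.2, 0.4, -0.2]
width: 0.0152
grasp_force: 79.1
```

```bash
python3 - <<'E'
from h import *
rel([.596,.0338,.1735]); print(readout.sense()['wrist_torque'])
im=look('w20'); ang(im,-55)
E
```

```text
t 27.7 pos [0.5962 0.0344 0.1736] rot [-179.9708    0.0016 -157.4765] F [-0.249   0.3577 -0.1642] w 0.015152152058840455 to go cm [ 0.0462 -0.0464  0.0092]
[-0.3995  0.0742  0.0722]
11 11 14 14 14 15 17 18 18 18 18 18 19 12 11 14  2
13 14 14 14 15 18 18 18 18 18 18 18 18 15  9 16 10
 9 13 14 16 18 18 18 18 18 18 18 18 18 17 10 14 19
 6 12 18 19 18 18 18 18 18 18 18 18 18 19 11 10 19
 9 14 18 18 18 18 18 18 18 18 18 18 18 19 12  9 14
14 14 14 18 18 18 18 18 18 18 18 18 18 18 13  9 11
13 14 15 17 18 18 18 18 18 18 18 18 18 18 16  9  9
 9 17 18 18 18 18 18 18 18 18 19 18 19 22 22 12  9
11 16 19 18 18 18 18 18 18 18 15  9 17 22 21 19 10
13 14 19 18 18 18 18 18 18  9  9  9 11 21 20 17 12
13 13 15 18 18 18 18 18 19 12  9  9 11 14 15 14 14
13 13 18 18 18 18 19 16  9  9 11 13 14 14 14 15 16
13 12 16 18 19 17 13  8  9 13 14 14 14 14 15 17 18
13 13 12 19 17 10  9 10 13 14 14 14 14 16 18 18 18
13 13 12 12  9  7 11 13 14 14 14 15 16 18 18 18 18
13 13 13 12  9 13 14 14 14 14 15 17 18 18 18 18 18
```

Call:
step_arm(moves=[[0.02,-0.03,0,0.1,1],[0,0,0,0.1,1],[0,0,0,0.1,1],[0,0,0,0,1]])

```text
t: 28.15
position: [0.5964, 0.0337, 0.174]
ee_rot: [-179.9, 0.1, -174.6]
contact_force: [-0.2, -3.0, 2.4]
width: 0.0149
grasp_force: 79.3
```

```bash
python3 - <<'E'
from h import *
rel([.596,.0338,.1735]); print(readout.sense()['wrist_torque'])
E
```

```text
t 28.15 pos [0.5964 0.0337 0.174 ] rot [-179.9458    0.0553 -174.5819] F [-0.2078 -3.04    2.3716] w 0.014905362007346545 to go cm [0.0418 0.0094 0.0516]
[-1.1402 -0.189   0.045 ]
```

Call:
step_arm(moves=[[0,-0.1,0,0,1],[0,0,0,0.08,1],[0,0,0,0.06,1],[0,0,0,0,1]])

```text
t: 28.55
position: [0.5965, 0.0332, 0.174]
ee_rot: [180.0, 0.1, 177.5]
contact_force: [0.5, -1.2, 3.4]
width: 0.0152
grasp_force: 79.5
```

```bash
python3 - <<'E'
from h import *
rel([.596,.0338,.1735]); print(readout.sense()['wrist_torque'])
im=look('w21'); ang(im,-55)
E
```

```text
t 28.55 pos [0.5965 0.0332 0.174 ] rot [179.9976   0.0598 177.4748] F [ 0.4884 -1.2138  3.3519] w 0.01521242685336034 to go cm [0.0514 0.0585 0.0457]
[-0.7515 -0.0213  0.0706]
 6 11 15 15 14 16 18 18 18 18 18 18 18 18 18 19 12
10 11 15 17 18 18 18 18 18 18 18 18 18 18 18 18 11
15 13 13 18 18 18 18 18 18 18 18 18 18 18 18 18 11
12 15 12 18 18 18 18 18 18 18 18 18 18 18 19 18 11
 9 14 15 18 18 18 18 18 18 18 18 18 18 18 18 13 10
 8 12 17 18 18 18 18 18 19 18 19 18 18 18 18 11 10
 7 11 18 18 18 18 18 19 18 10  9 10 19 22 22 17 10
 6 10 18 19 18 18 19 16 15 10 10 10 18 22 22 16 10
 8  8 14 14 13 12 12 12 12 11 11 11 16 21 21 17 10
10 10 11 12 13 14 15 15 14 14 14 14 14 16 16 15 10
13 12 15 15 15 15 15 15 15 15 15 15 15 15 15 15 11
13 11 14 15 15 15 15 15 15 15 15 15 16 16 17 18 17
13 13 11 15 15 15 15 16 16 17 17 18 18 19 18 18 19
13 13  9 16 17 17 19 18 18 18 18 18 18 18 18 18 18
13 13 12 15 19 18 18 18 18 18 18 18 18 18 18 18 18
13 13 13 13 18 18 18 18 18 18 18 18 18 18 18 18 18
```

Call:
step_arm(moves=[[0,-0.03,0,0.08,1],[0,0,0,0.08,1],[0,0,0,0,1]])

```text
t: 28.9
position: [0.5964, 0.0328, 0.1738]
ee_rot: [-180.0, 0.0, 168.3]
contact_force: [0.2, -2.5, 3.4]
width: 0.0154
grasp_force: 79.6
```

```bash
python3 - <<'E'
from h import *
rel([.596,.0338,.1735]); print(readout.sense()['wrist_torque'])
E
```

```text
t 28.9 pos [0.5964 0.0328 0.1738] rot [-179.9945    0.0485  168.2962] F [ 0.224  -2.5093  3.4041] w 0.015403552897857463 to go cm [0.0618 0.0918 0.0348]
[-1.0384 -0.0927  0.0607]
```

Call:
step_arm(moves=[[0,-0.03,0,0.06,1],[0,0,0,0.06,1],[0,0,0,0,1]])

```text
t: 29.2
position: [0.5963, 0.0325, 0.1738]
ee_rot: [180.0, 0.0, 161.5]
contact_force: [0.0, -2.2, 4.1]
width: 0.0151
grasp_force: 79.6
```

```bash
python3 - <<'E'
from h import *
rel([.596,.0338,.1735]); print(readout.sense()['wrist_torque'])
im=look('w22'); ang(im,-55)
E
```

```text
t 29.2 pos [0.5963 0.0325 0.1738] rot [179.9982   0.0424 161.4905] F [ 0.0334 -2.2421  4.1151] w 0.015065705875590297 to go cm [0.0711 0.1097 0.0278]
[-1.0358 -0.0769  0.1378]
 8 12 15 10 16 18 18 18 18 18 18 18 18 18 18 18 18
 8 10 14 14 16 18 18 18 18 18 18 18 18 18 18 18 19
 7 10 13 18 18 18 18 18 18 18 18 18 18 18 18 18 18
 7  9 14 18 18 18 18 18 18 17 18 18 18 18 18 18 16
 8  8 13 19 18 18 18 18 19 13 11 12 18 18 18 16 11
 8  9 12 15 15 15 15 16 16 11 10  9 18 21 20 13 10
11 16 13 15 14 14 14 13 14 12 10  9 19 21 22 17 10
 9 14 15 15 15 15 15 15 15 15 14 11 19 21 22 15 10
11 12 15 15 15 15 15 15 15 15 15 14 16 18 20 14 10
12 10 15 15 15 15 15 15 15 15 15 15 15 15 16 12 10
13 10 14 16 16 16 16 16 16 16 15 16 15 16 16 13 10
13 11 14 18 18 18 18 18 18 18 18 18 18 18 18 17 10
13 13 15 18 18 18 18 18 18 18 18 18 18 18 18 19 13
13 13 16 17 18 18 18 18 18 18 18 18 18 18 18 18 13
13 13 13 13 17 18 18 18 18 18 18 18 18 18 18 18 15
13 13 13 11 17 18 18 18 18 18 18 18 18 18 18 18 15
```

The torque is 0.14 N m and the slot lies parallel to the edge, so the far screw is home. I lift out and return to the stand.

Call:
step_arm(moves=[[0,0,0,0.03,1],[0,0,0,-0.13,1],[0,0,-0.5,-0.04,1],[0,0,-2,-0.1,1],[0,0,-3,-0.11,1],[0,0,0,-0.109,1],[0,0,0,0,1],[0,0,0,0,1]])

```text
t: 30.05
position: [0.5955, 0.0334, 0.2263]
ee_rot: [179.9, -0.2, -172.5]
contact_force: [-0.5, 0.3, -1.8]
width: 0.0152
grasp_force: 78.9
```

```bash
python3 - <<'E'
from h import *
rel([.423,-.1827,.0755])
im=look('w23'); show(im,-55)
E
```

```text
t 30.05 pos [0.5955 0.0334 0.2263] rot [ 179.9353   -0.1727 -172.5101] F [-0.5175  0.3346 -1.7578] w 0.015246529396254383 to go cm [ 19.8764 -19.1916  15.1141]
13 13 13 13 13 13 13 13 13 13 13 13 13 13 13 13 13 13 13 13 13 13 13 13 13 13 13 13 13 13 13
13 13 13 13 13 13 13 13 13 12 11  9  8  8 10  9 10 12 12 13 13 13 13 13 13 13 13 13 13 13 13
13 13 13 13 13 13 12 10  9  7  6  6  7  7  7  6  7  8  8 10 13 13 13 13 13 13 13 13 13 13 13
13 13 13 13 13 12 12 11 11 11 11 11 11 11 12 11 10 10 10 10 12 13 13 13 13 13 13 13 13 13 13
13 13 13 13 10  8 12 14 14 15 14 14 14 15 15 14 14 14 15 14 14 14 14 13 13 13 13 13 13 13 13
13 13 12 10  7  7 10 14 14 14 15 14 14 14 14 14 14 14 14 14 14 14 14 14 13 13 13 13 13 13 13
13 13 11 11 12 12 10 15 17 17 17 16 16 16 16 16 16 16 16 16 15 15 16 16 15 13 13 13 13 13 13
13 12  9 12 15 14 12 13 18 18 18 18 18 18 18 18 18 18 18 18 18 18 18 18 17 14 13 13 13 13 13
13 10  7 10 14 15 13 14 18 18 18 18 18 18 18 18 18 18 18 18 18 18 18 18 17 14 14 13 13 13 13
12  9 10  9 14 16 17 18 18 18 18 18 18 18 18 18 18 18 18 18 18 18 18 18 17 16 16 15 13 13 13
11 11 14 1
[... 1242 characters left out ...]
8 18 18 18 18 18 18 18 18 18 18 18 18 18 18 14 13
13 13 15 16 17 18 18 18 18 18 18 18 18 18 18 18 18 18 18 18 18 18 18 18 18 18 18 19 18 14 13
13 13 12 10 17 18 18 18 18 18 18 18 18 18 18 18 18 18 18 18 18 18 18 18 18 18 18 16 14 13 13
13 13 13 11 16 18 18 18 18 18 18 18 18 18 18 18 18 18 18 18 18 18 18 18 18 18 18 15 13 13 13
13 13 13 13 17 19 17 18 18 18 18 18 18 18 18 18 18 18 18 18 18 18 18 18 18 18 18 16 13 13 13
13 13 13 13 13 13 13 16 18 18 18 18 18 18 18 18 18 18 18 18 18 18 18 18 17 16 16 16 13 13 13
13 13 13 13 13 13 12 16 18 18 18 18 18 18 18 18 18 18 18 18 18 18 18 18 16 13 13 13 13 13 13
13 13 13 13 13 13 12 16 18 18 17 18 18 18 18 18 18 18 18 18 18 18 18 18 16 13 13 13 13 13 13
```

The far slot is exactly parallel to the edge. Moving over the stand.

Call:
step_arm(moves=[[3.3,-3.2,0,0,1],[3.3,-3.2,0,0,1],[3.3,-3.2,0,0,1],[3.3,-3.2,0,0,1],[3.3,-3.2,0,0,1],[3.35,-3.2,0,0,1],[0,0,0,0,1],[0,0,0,0,1]])

```text
t: 30.9
position: [0.4242, -0.1843, 0.2277]
ee_rot: [180.0, -0.0, -172.6]
contact_force: [-0.0, 0.0, -0.7]
width: 0.015
grasp_force: 78.9
```

```bash
python3 - <<'E'
from h import *
rel([.423,-.1827,.0755])
E
```

```text
t 30.9 pos [ 0.4242 -0.1843  0.2277] rot [ 179.9511   -0.0135 -172.5789] F [-0.0417  0.023  -0.7481] w 0.014974413300684353 to go cm [ 0.0904  0.159  15.2159]
```

Call:
step_arm(moves=[[0.05,0.12,4,0,1],[0,0,4,0,1],[0,0,1.5,0,1],[0,0,0,0,1],[0,0,1,0,1],[0,0,1,0,1],[0,0,0,0,1]])

```text
t: 31.6
position: [0.424, -0.1824, 0.1125]
ee_rot: [180.0, -0.1, -172.4]
contact_force: [0.2, -0.1, -1.4]
width: 0.015
grasp_force: 78.9
```

Inside the hole, with no contact. I carry on down.

Call:
step_arm(moves=[[0,0,1,0,1],[0,0,1,0,1],[0,0,1,0,1],[0,0,0.3,0,1],[0,0,0,0,1],[0,0,0,0,1]])

```text
t: 32.2
position: [0.4243, -0.1828, 0.0806]
ee_rot: [-180.0, 0.0, -172.4]
contact_force: [-0.2, -0.3, -0.5]
width: 0.0153
grasp_force: 78.9
```

Call:
step_arm(moves=[[0,0,0.1,0,1],[0,0,0.1,0,1],[0,0,0,0,1]])

```text
t: 32.5
position: [0.4242, -0.1827, 0.0783]
ee_rot: [180.0, 0.0, -172.4]
contact_force: [-0.3, 0.1, -0.2]
width: 0.0153
grasp_force: 78.9
```

Call:
step_arm(moves=[[0,0,0.1,0,1],[0,0,0.1,0,1],[0,0,0,0,1]])

```text
t: 32.8
position: [0.4244, -0.1828, 0.0769]
ee_rot: [-180.0, 0.0, -172.4]
contact_force: [-1.6, 1.5, 2.9]
width: 0.015
grasp_force: 79.5
```

Call:
step_arm(moves=[[0,0,0.1,0,1],[0,0,0,0,1]])

```text
t: 33.0
position: [0.4245, -0.1829, 0.0769]
ee_rot: [-180.0, 0.1, -172.4]
contact_force: [-4.3, 2.5, 8.0]
width: 0.0154
grasp_force: 80.4
```

The flange has seated on the stand. Ease off, release, retreat.

Call:
step_arm(moves=[[0,0,-0.1,0,1],[0,0,0,0,0.3],[0,0,0,0,-1],[0,0,0,0,-1],[0,0,0,0,-1],[0,0,0,0,-1]])

```text
t: 33.6
position: [0.4241, -0.1827, 0.0762]
ee_rot: [180.0, -0.0, -172.4]
contact_force: [0.8, -0.4, 0.6]
width: 0.0844
grasp_force: 0.0
```

Call:
step_arm(moves=[[0,0,-2,0,-1],[0,0,-4,0,-1],[0,0,-4,0,-1],[0,0,-4,0,-1],[-2,1,0,0,-1],[0,0,0,0,-1],[0,0,0,0,-1]])

```text
t: 34.3
position: [0.4425, -0.1699, 0.2156]
ee_rot: [180.0, -0.1, -172.4]
contact_force: [-0.0, -0.1, -0.1]
width: 0.0857
grasp_force: 0.0
```

```bash
python3 - <<'E'
from h import *
im=look('w24'); rel([.4237,-.183,.2])
for th in ['key','stand']:
    for d in eyes.find_in(th,'wrist')[:3]: print(th,round(d['confidence'],2),np.round(d['rect']))
print('expect key top',proj('wrist',np.array([.4237,-.183,.12])),'flange',proj('wrist',np.array([.4237,-.183,.064])))
print(proj('wrist',np.array([.407,-.183,.12])),proj('wrist',np.array([.441,-.183,.12])))
d=eyes.regions_of('key','wrist')[0]['region']; v,u=np.nonzero(d)
print(np.degrees(0),u.min(),u.max(),v.min(),v.max())
ts=eyes.get_image('side'); print([(x['confidence'],np.round(x['rect'])) for x in eyes.find_in('key','side')])
print(proj('side',np.array([.4237,-.183,.12])),proj('side',np.array([.4237,-.183,.064])))
for n in ['side','top']:
    a=cv2.imread(f'pics/{n}0.png'); b=eyes.get_image(n); 
    df=(cv2.absdiff(a,b).max(2)>40).astype(np.uint8); k,l,st,ce=cv2.connectedComponentsWithStats(df)
    print(n,[s.tolist() for s in st[1:] if s[4]>25])
E
```

```text
t 34.35 pos [ 0.4422 -0.1701  0.2154] rot [ 179.9787   -0.0951 -172.3748] F [-0.4348 -0.2749 -0.9684] w 0.0853319999947305 to go cm [ 2.0052 -1.0291  1.5472]
key 0.84 [286. 179. 332. 235.]
key 0.25 [490. 265. 637. 440.]
stand 0.81 [262. 150. 350. 243.]
expect key top [305.582  216.0194] flange [308.4064 200.4009]
[308.7561 191.1068] [302.4539 241.0294]
0.0 299 346 0 74
[(0.7, array([383., 215., 400., 238.])), (0.68, array([433., 259., 484., 277.])), (0.38, array([232., 246., 347., 283.]))]
[390.2989 213.4771] [388.2823 233.6539]
side [[316, 0, 231, 146, 13140], [494, 0, 20, 10, 102], [522, 0, 118, 34, 1832], [468, 21, 40, 22, 343], [484, 98, 156, 268, 23070], [384, 137, 9, 10, 26], [373, 156, 23, 28, 357], [417, 229, 15, 45, 353], [248, 236, 65, 32, 801], [297, 245, 52, 41, 704], [626, 250, 14, 21, 153], [259, 257, 51, 16, 86], [432, 261, 49, 18, 476], [571, 283, 16, 17, 122], [628, 346, 12, 44, 315], [592, 384, 48, 38, 867], [558, 395, 32, 22, 171]]
top [[264, 174, 32, 49, 206], [224, 191, 216, 275, 17277], [276, 237, 12, 7, 45], [323, 259, 317, 221, 25592], [262, 283, 5, 6, 28], [356, 291, 31, 56, 607], [548, 322, 14, 22, 110], [312, 344, 5, 45, 76], [245, 349, 12, 76, 288], [223, 391, 28, 38, 608], [332, 422, 8, 9, 30], [205, 441, 14, 39, 214]]
```

The key is back in the stand: side rect (383,215)–(400,238), the same as at the start. As a cheap safeguard I press the cover edge once more, so extracting the key can't have left it raised.

Call:
step_arm(moves=[[-2.45,3.5,0,0,1],[-2.45,3.5,0,0,1],[-2.45,3.5,0,0,1],[-2.45,3.5,0,0,1],[-2.5,3.5,0,0,1],[0,0,3,0,1],[0,0,4,0,1],[0,0,2,0,1]])

```text
t: 35.5
position: [0.5399, 0.0199, 0.1223]
ee_rot: [180.0, -0.3, -172.4]
contact_force: [-0.6, -0.5, -0.8]
width: -0.0004
grasp_force: 0.0
```

Call:
step_arm(moves=[[0,0,0.8,0,1],[0,0,0.8,0,1],[0,0,0.4,0,1],[0,0,0.3,0,1],[0,0,0.2,0,1],[0,0,0,0,1]])

```text
t: 36.1
position: [0.5415, 0.0196, 0.1016]
ee_rot: [180.0, 0.0, -172.4]
contact_force: [-0.5, 0.1, -0.6]
width: -0.0004
grasp_force: 0.0
```

Call:
step_arm(moves=[[0,0,0.4,0,1],[0,0,0.3,0,1],[0,0,0.2,0,1],[0,0,0.2,0,1],[0,0,0,0,1]])

```text
t: 36.6
position: [0.543, 0.0187, 0.0945]
ee_rot: [-179.9, 0.3, -172.4]
contact_force: [-4.4, -2.3, 15.8]
width: -0.0001
grasp_force: 7.3
```

It bears at the same height as when first shut (0.0945 m). I retreat and check.

Call:
step_arm(moves=[[0,0,-2,0,1],[0,0,-4,0,1],[0,0,-4,0,1],[0,0,-3,0,1],[0,0,0,0,1],[0,0,0,0,1]])

```text
t: 37.2
position: [0.5416, 0.0198, 0.2206]
ee_rot: [180.0, 0.1, -172.4]
contact_force: [-0.2, -0.5, -0.4]
width: 0.0004
grasp_force: 0.0
```

```bash
python3 - <<'E'
from h import *
rel([.54,.02,.2])
eyes.get_image('side'); print('key',[(round(x['confidence'],2),np.round(x['rect'])) for x in eyes.find_in('key','side')][:2])
print(order.sign_off())
E
```

```text
t 37.2 pos [0.5416 0.0198 0.2206] rot [ 179.9505    0.0576 -172.3905] F [-0.2314 -0.4581 -0.4439] w 0.00041564071116698153 to go cm [0.1555 0.0359 2.0558]
key [(0.94, array([435., 260., 481., 277.])), (0.67, array([381., 215., 401., 238.]))]
the job is handed in; nothing more can be done
None
```

I handed the job in at about 37 s: by my measurements the cover is shut, both screws are at their stops, and the key is released upright in its stand; no verdict came back.

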